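# Walk a seized lock fork out of a sheave block with mallet taps

## Robot

A 7-joint arm with a two-finger parallel gripper is mounted at the origin on the work surface. World frame = base frame: x ahead of the robot, y to its left, z up, the work surface at z = 0. Lengths are in m, angles in degrees, forces in N, time in s.
With the tool pointing down it reaches from about 0.425 to 0.875 m from the base axis. Payload 4.7 kg.
Tool frame: the origin (TCP) lies at the very end of the fingers, on their centre line; the grasp point (between the pads) lies 19 mm behind it; z points along the fingers, y is the direction in which the jaws open and shut (so a half turn about z gives the same grasp; the last joint's range is limited). The gripper opens to 87 mm and grips with 3 to 60 N. Pads are 19 mm wide; open, the fingers measure 117 mm over their backs; the gripper's body (75 mm by 190 mm) begins 51 mm behind the grasp point.
Start: joints at [-67.202, 18.392, -4.016, 83.108, 1.295, 78.541, -3.26], TCP at [0.243, 0.603, 0.223] pointing down, gripper open.
Joint ranges: [-163.93, 163.93], [-17.29, 119.83], [-79.2, 71.16], [3.27, 140.29], [-89.18, 269.18], [5.43, 117.66], [-154.24, 154.24]. Speed limits (degrees/s): [147.25, 147.25, 180, 180, 180, 180, 180].

## Interface

Orientations are given as [roll, pitch, yaw] about the fixed x, y, z axes, in that order (R = Rz(yaw) Ry(pitch) Rx(roll)).
In Python, from cell import monitor, read_camera, camera_info, env, look_for gives the robot as it stands.
- The arm moves only by the tool servo_tool, never from a script. Its argument "commands" is one flat list of numbers, 6 for each row, row after row: the shift along the tool's x, y, z in mm, then the turn, a rotation vector about the tool's x, y, z in degrees. A call has 1 to 10 rows; each row shifts and turns the commanded pose from where the row before left it, along the tool's axes as they then stand; what a row does not reach is not made up. A row lasts 1/10 s, in which the tool goes at most 50 mm and 8.59 degrees, less where a joint would pass 70% of its speed; a pose out of reach is approached as far as the arm can. A call is refused whole if a number of a shift passes 50 or a number of a turn 8.59, either way. A call with a gripper value outside its range is refused whole. "jaw" is the finger opening in mm, from 0 to 87, set as the call begins (left out, the last holds). The fingers move at their own pace and stop on an object; "newtons" is the grip in N (left out, the last holds). Time passes only in rows, so rows that do not move let the fingers close. It gives the time, the measured TCP pose, the force and the opening at its end, in the units of the state.
- monitor.get_obs(): the state, without advancing time (a new reading comes with each control period).
- read_camera(name): name is "side" or "top"; returns (picture, depth): 400x640x3 uint8, red, green, blue; 400x640 float32, m along the optical axis (not along the pixel's ray), 0 where there is no reading.
- camera_info(name): a dict with "camera_matrix" (3x3 intrinsics, pixels), "k1" (the pictures are not rectified: a ray, as slopes to the right and down, at radius r is drawn at 1 + k1 r^2 times it, then the intrinsics apply), "R" (3x3) and "t" (3): a world point X has camera coordinates R X + t. Camera axes: x right, y down, z forward; pixel columns grow to the right and rows downward; lengths in m; the calibration is good to about 2 mm. A picture is of the moment at which its call begins. camera_info takes no time and is no camera call.
- env.sign_off(): hands the job in, once; it reports no verdict.
Trained networks look in the newest picture that a camera, given by its name, has taken for a name from the list of things; names that differ only in an ending like _2 or _b are one class to them, and where a whole thing is asked for, a point or a joint stands for the part that bears it (a point fixed in the world has none). Each returns a list of dicts, best first, with "conf" (0 to 1); they miss things now and then, are a little off and sometimes report something else, mostly with a low value. They report only what shows in the picture. A call takes as long as a camera call. They do not tell look-alikes from the thing itself.
- look_for(camera, label): "box" ([left, top, width, height] in pixels, round what is visible of it).
The state is a dict: "time_s": time; "qpos": joint angles; "joint_velocities": joint speeds; "effort": joint torques, N m; "tool_pos": TCP position; "tool_rot": TCP orientation; "force": force on the tool from outside, world axes, zero at the start; "wrist_torque": the same for the moment, N m; "grip_width": finger opening in m.
Only numpy, scipy, OpenCV 4.12 (cv2) and the standard library are available. Lean on these libraries where they do the work, as an engineer would, in place of code of your own. Each camera call takes 0.05 s, during which the arm holds its last target.

## Task

The lock fork that holds the axle of the yellow sheave block is stuck fast between its guides; its bolts are already out. Take the mallet from its rest and walk the fork out with light taps of the mallet's face on its two tails in turn, keeping it fairly square and never hammering on once it cocks and binds, until its far edge stands a good 20 mm, and no more than 40 mm, out past the edge of the plate it lies on. Then lay the mallet back in the notches of its rest; touch the fork with the mallet's head only and leave everything else on the shelf where it is.

Things in the scene. Friction and masses are not known exactly. Their poses are not given: they have to be found in the camera images.
- block: Crane sheave block lying on its side, fixed to the shelf: a yellow plate above and below a dark sheave (200 mm across, top at z = 58 mm). Origin on the axle's axis at shelf level; x points away from the robot, the way the fork comes out; z up. The axle end (106 mm across, brass nipple) stands in its middle, up to z = 131 mm.
- block_top (a point): Point on the axle's axis level with the upper plate's top, 94 mm up; axes as the block's. The upper plate runs from x = -65 to its far edge at x = +80 mm, y +-105 mm; two 26 mm wide arms at y +-92 mm run on to x = 165 mm. Guide strips at x -55 to -15 mm, inner faces at y +-73.1 mm, give the fork 1.1 mm play a side; sprung strips on them, 28 mm high with bolts, press on its edges.
- fork: Loose U-shaped bright steel plate, 180 long, 144 wide, 12 mm thick, 0.85 kg, lying on the upper plate around the axle: a crossbar on the far side and two legs 24 mm wide (96 mm apart inside) whose tails stand out some 35 mm past the plate's near edge, towards the robot. Origin in its underside; fully home it is on the axle's axis, axes along the block's. Starts home within 5 mm, slightly askew.
- fork_far_edge (a point): Middle of the fork's far edge (80 mm from its origin along x), half-way up; flush with the upper plate's far edge when home. Friction holds each side: some 8 to 30 N on one tail drives that side on, turning about the other side's guide. Cocked 3 to 4 degrees (one tail 6 to 8 mm ahead) it wedges: force climbs, nothing moves, until the other tail is tapped.
- tail_left (a point): Centre of the end face (24 mm wide, 12 mm high, facing the robot) of the left tail (+y side), 100 mm behind the fork's origin and 60 mm to the left, half-way up. Tapped along the block's +x.
- tail_right (a point): The same on the right tail (-y side).
- mallet_grip (a point): Where to hold the mallet: middle of its blue handle (24 mm wide along the head's direction, 20 mm high), 75 mm from the head's centre line. Axes: x along the head, y from the handle towards the head (so the handle runs along -y), z up. The mallet weighs 0.37 kg and balances 17 mm nearer the head than this point.
- mallet_head (a point): Centre of the mallet's head: a round bar 40 mm in diameter and 90 mm long along its x, with white nylon faces at both ends (x = +-45 mm). The head's middle is on the handle's axis, 75 mm along +y from the grip.
- mallet_handle: The mallet's handle, from the head to 235 mm from the head's centre line; origin at the head's centre. The mallet can be tracked by the points above.
- mallet: The whole mallet; origin at the head's centre.
- mallet_rest: Steel rest, fixed to the shelf: base 90 x 200 x 8 mm and two upright plates 10 mm thick, 36 and 175 mm from the head's centre line along the handle, each with a flat notch 28 mm wide, 40 mm above the shelf, flaring to about 50 mm at 59 mm. The mallet lies in both notches, handle along the rest's -y. Origin on the shelf under the head's centre.
- rest_seat (a point): Where the mallet's grip point is when the mallet lies in its rest (50 mm above the shelf); axes as those of the mallet grip.
- parts_tub: Green plastic parts tub, 130 x 170 x 75 mm, with the fork's bolts in it. Leave alone.
- brass_cup: Brass spring retainer cup, 74 mm across, 41 mm high. Leave alone.
- pin_gauge: Red enamel pin gauge with a steel pin, 155 mm long, 24 mm high. Leave alone.
- latch_lever: Worn latch lever in dull steel, 155 mm long, 12 mm thick. Leave alone.
- spanner: Steel spanner, 200 mm long. Leave alone.
Not all that is in view belongs to the job. Of the things shaped like the fork, the steel one is meant.

How it is judged:
By the outcome, as a careful person would: the job done as asked, in the order asked, and still so for the second after the job is handed in, with the robot touching nothing.
It also fails if it takes over 69 s, if anything falls off the work surface, if the arm or the gripper's body presses on something with over 40 N, if the wrist force passes 120 N, or if a joint passes its speed limit or range.

## Working session

There is one attempt and no reset: what is moved stays moved. The work goes in short steps, Python scripts to look and compute and a tool call to move; the robot and the scene stay as the last step left them, time stands still between calls to the robot, and variables do not carry over. Pictures are saved under pics/ and viewed, and the job is handed in when it is done.

Besides the shell and the picture viewer there is one more tool, called after "Call:" as a command line: name --argument value ..., lists and objects as JSON in quotes. servo_tool: Moves the arm, as the interface text tells. Its arguments: {"type":"object","properties":{"commands":{"type":"array","items":{"type":"number"}},"jaw":{"type":"number"},"newtons":{"type":"number"}},"required":["commands"]}

```bash
ls; mkdir -p pics; python3 - <<'E'
from cell import monitor, read_camera, camera_info, env, look_for
import cv2
print(monitor.get_obs())
for c in ("side","top"):
    p,d=read_camera(c); cv2.imwrite(f"pics/{c}0.png",p[:,:,::-1]); 
    i=camera_info(c); print(c,i)
E
```

```text
pics
{'time_s': 0.0, 'qpos': array([-67.2017065 ,  18.44025896,  -4.0149764 ,  83.17367163,
         1.29651323,  78.54136886,  -3.25965164]), 'joint_velocities': array([ 0.0240986 ,  0.01540503, -0.05310288,  0.02676821, -0.05691837,
       -0.00375534,  0.04330457]), 'effort': array([-9.12728847e-04, -4.91280699e+01, -4.04431326e-01, -3.12529743e+01,
       -6.41001854e-02,  4.35573875e-02,  1.97236700e-04]), 'tool_pos': array([0.24325011, 0.602177  , 0.22145864]), 'tool_rot': array([-1.79890025e+02,  7.37002382e-03,  1.58011560e+02]), 'force': array([ 0.2812704 , -0.82194854, -0.00617041]), 'wrist_torque': array([ 0.02766835, -0.03238607, -0.02922277]), 'grip_width': 0.08729154040074376}
side {'camera_matrix': array([[411.36852531,   0.        , 322.72761283],
       [  0.        , 411.36852531, 196.63071329],
       [  0.        ,   0.        ,   1.        ]]), 'k1': -0.08889325456318253, 'R': array([[ 0.94792428, -0.31822447,  0.01314307],
       [-0.23759907, -0.73403363, -0.63619283],
       [ 0.21209958,  0.59993985, -0.77141814]]), 't': array([-0.45974526,  0.22839493,  1.18313427])}
top {'camera_matrix': array([[371.25308629,   0.        , 315.44901166],
       [  0.        , 371.25308629, 192.18423177],
       [  0.        ,   0.        ,   1.        ]]), 'k1': -0.038567095737336236, 'R': array([[ 0.01539887, -0.99953811, -0.02620021],
       [-0.99820819, -0.01385253, -0.05821098],
       [ 0.05782116,  0.02704965, -0.99796044]]), 't': array([0.0640034 , 0.47743514, 1.02274307])}
```

View pics/side0.png

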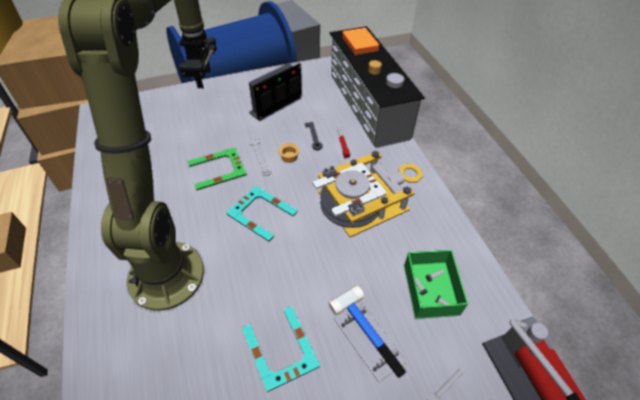

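View pics/top0.png

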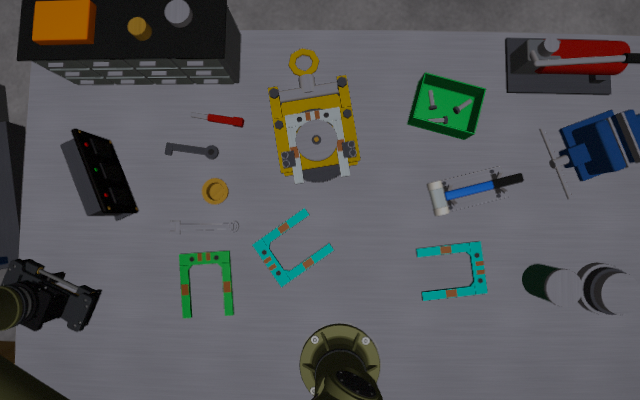

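```bash
python3 - <<'E'
from cell import *
from cell import look_for
for c in ("top","side"):
    for l in ["block","block_top","fork","fork_far_edge","tail_left","tail_right","mallet_grip","mallet_head","mallet_rest","rest_seat","mallet_handle"]:
        try: print(c,l,[(r['conf'],r['box']) for r in look_for(c,l)][:3])
        except Exception as e: print(c,l,e)
E
```

```text
top block [(0.68, [268.1, 45.4, 92.6, 139.7])]
top block_top [(0.61, [265.9, 50.0, 94.6, 136.3])]
top fork [(0.95, [253.1, 212.2, 79.6, 72.9]), (0.92, [285.3, 109.2, 64.2, 74.8]), (0.87, [417.3, 237.6, 68.3, 63.0])]
top fork_far_edge [(0.78, [182.0, 246.6, 53.4, 72.2]), (0.75, [416.0, 240.6, 69.6, 60.3]), (0.73, [285.2, 108.4, 64.3, 73.1])]
top tail_left [(0.93, [251.9, 209.1, 78.5, 75.3]), (0.91, [415.1, 237.9, 70.7, 65.2]), (0.73, [284.3, 104.8, 59.1, 77.5])]
top tail_right [(0.88, [414.3, 242.6, 71.5, 61.0]), (0.76, [283.1, 105.3, 67.1, 79.1]), (0.67, [175.9, 249.7, 57.6, 73.6])]
top mallet_grip [(0.6, [423.8, 172.9, 102.7, 43.7]), (0.49, [285.6, 108.4, 62.8, 74.2]), (0.27, [171.5, 220.0, 61.7, 14.7])]
top mallet_head [(0.75, [427.6, 172.5, 94.6, 45.9])]
top mallet_rest [(0.98, [437.1, 164.4, 74.9, 47.5])]
top rest_seat [(0.58, [441.0, 166.5, 68.8, 46.9])]
top mallet_handle [(0.78, [440.2, 176.4, 83.4, 20.9]), (0.53, [425.6, 171.4, 98.9, 42.5])]
side block [(0.58, [317.6, 153.2, 106.2, 81.6])]
side block_top [(0.94, [319.2, 154.4, 103.2, 83.0])]
side fork [(0.65, [243.1, 307.6, 70.8, 86.9]), (0.58, [185.1, 148.3, 59.6, 40.3]), (0.57, [230.4, 184.3, 65.7, 55.9])]
side fork_far_edge [(0.98, [227.5, 186.9, 67.1, 51.2]), (0.96, [191.2, 148.8, 53.6, 42.7]), (0.77, [312.0, 163.1, 71.1, 52.3])]
side tail_left [(0.95, [186.6, 146.8, 59.4, 44.6]), (0.88, [246.7, 307.6, 73.8, 85.4]), (0.78, [311.6, 160.9, 73.7, 53.1])]
side tail_right [(0.92, [228.6, 185.8, 68.2, 50.7]), (0.86, [241.0, 303.2, 77.5, 88.6]), (0.81, [312.2, 166.3, 73.0, 51.8])]
side mallet_grip [(0.78, [325.7, 284.3, 82.8, 96.5])]
side mallet_head [(0.88, [327.2, 287.4, 78.4, 91.2])]
side mallet_rest [(0.95, [335.5, 302.8, 71.7, 76.4])]
side rest_seat [(0.83, [333.7, 301.3, 70.8, 79.0])]
side mallet_handle []
```

The top view shows the steel fork in the block at about (316,140). Its look-alikes are turquoise forks at (293,248) and (452,270) and a green one at (206,283). The mallet is at (475,190), with its white head at (438,198). I'll check both in close crops.

```bash
python3 - <<'E'
import cv2,numpy as np
t=cv2.imread('pics/top0.png'); s=cv2.imread('pics/side0.png')
cv2.imwrite('pics/c1.png',cv2.resize(t[40:190,255:375],None,fx=4.,fy=4,interpolation=cv2.INTER_CUBIC)[:600])
cv2.imwrite('pics/c2.png',cv2.resize(t[155:225,415:535],None,fx=6,fy=6,interpolation=cv2.INTER_CUBIC))
cv2.imwrite('pics/c3.png',cv2.resize(s[145:245,305:435],None,fx=6,fy=6,interpolation=cv2.INTER_CUBIC))
cv2.imwrite('pics/c4.png',cv2.resize(s[280:385,320:420],None,fx=5.5,fy=5.5,interpolation=cv2.INTER_CUBIC))
E
```

```text
(no output)
```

View pics/c1.png

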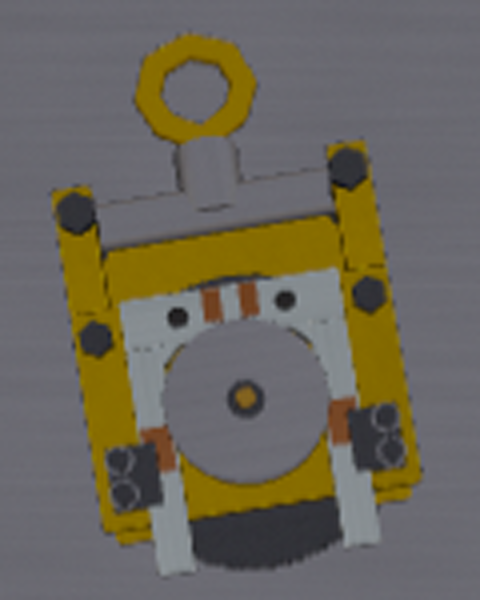

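View pics/c2.png

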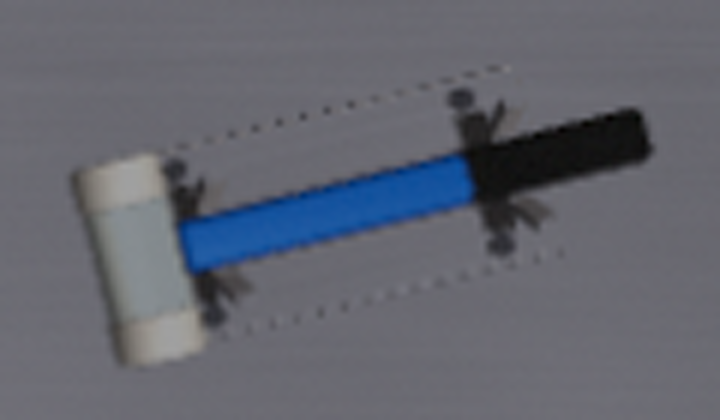

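View pics/c3.png

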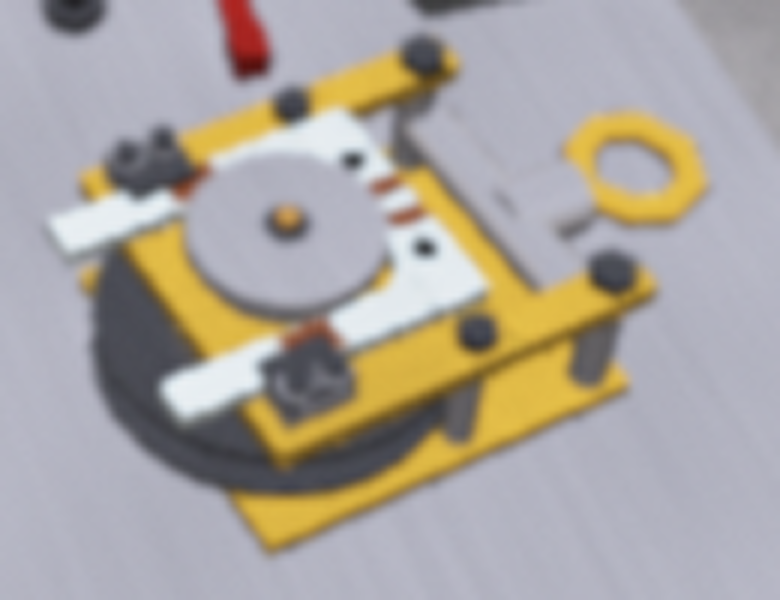

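View pics/c4.png

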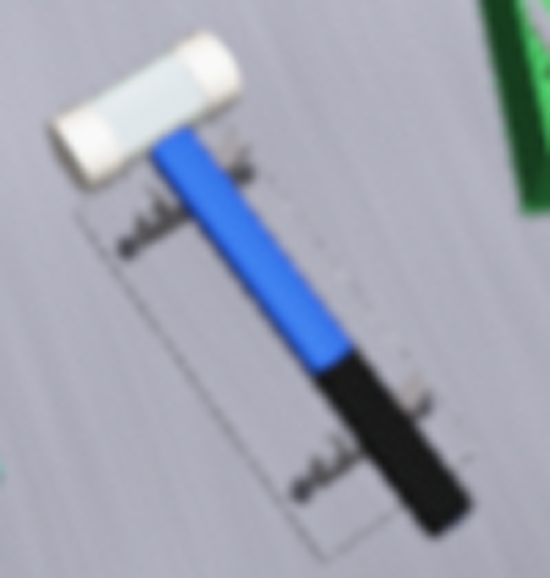

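The crops show the steel (white) fork seated in the yellow block, with its tails at the bottom of the top view, and the mallet with its head at the left end of the rest. Next I'll measure the poses by fitting model points in both views.

```bash
cat > h.py <<'E'
import numpy as np, cv2
from scipy.optimize import least_squares
from cell import monitor, read_camera, camera_info, env, look_for
CI={c:camera_info(c) for c in("top","side")}
def proj(c,X):
    i=CI[c];P=np.atleast_2d(X)@i["R"].T+i["t"]
    s=P[:,:2]/P[:,2:];r2=(s**2).sum(1,keepdims=True);s=s*(1+i["k1"]*r2)
    K=i["camera_matrix"];return s*[K[0,0],K[1,1]]+[K[0,2],K[1,2]]
def ray(c,uv):
    i=CI[c];K=i["camera_matrix"];d=(np.atleast_2d(uv)-[K[0,2],K[1,2]])/[K[0,0],K[1,1]]
    s=d.copy()
    for _ in range(20): s=d/(1+i["k1"]*(s**2).sum(1,keepdims=True))
    return np.c_[s,np.ones(len(s))]
def atz(c,uv,z):
    i=CI[c];D=ray(c,uv)@i["R"];C=-i["R"].T@i["t"]
    return C+D*((z-C[2])/D[:,2])[:,None]
def cloud(c,d):
    v,u=np.mgrid[0:d.shape[0],0:d.shape[1]];i=CI[c]
    P=ray(c,np.c_[u.ravel(),v.ravel()].astype(float))*d.reshape(-1,1)
    return ((P-i["t"])@i["R"]).reshape(*d.shape,3)
def T(p,L):
    L=np.atleast_2d(L);a=p[2];c,s=np.cos(a),np.sin(a)
    return np.c_[p[0]+c*L[:,0]-s*L[:,1],p[1]+s*L[:,0]+c*L[:,1],L[:,2]]
def fitpts(obs,p0,f=None):
    # obs: list of (cam, uv, local xyz)
    g=lambda p:np.concatenate([(proj(c,T(p,L))[0]-uv) for c,uv,L in obs])
    r=least_squares(g,p0,loss='soft_l1');return r.x,g(r.x).reshape(-1,2)
E
python3 - <<'E'
from h import *
def t1(x,y): return ("top",np.array([(x+.5)/4-.5+255,(y+.5)/4-.5+40]))
def t2(x,y): return ("top",np.array([(x+.5)/6-.5+415,(y+.5)/6-.5+155]))
def s1(x,y): return ("side",np.array([(x+.5)/6-.5+305,(y+.5)/6-.5+145]))
def s2(x,y): return ("side",np.array([(x+.5)/5.5-.5+320,(y+.5)/5.5-.5+280]))
m=.001
blk=[(t1(246,397),(0,0,131)),(t1(52,190),(165,105,94)),(t1(366,140),(165,-105,94)),(t1(422,472),(-65,-105,94)),(s1(287,220),(0,0,131)),(s1(460,60),(165,105,94)),(s1(657,287),(165,-105,94)),(s1(283,460),(-65,-105,94))]
frk=[(t1(120,302),(80,72,106)),(t1(338,268),(80,-72,106)),(t1(160,575),(-100,72,106)),(t1(193,571),(-100,48,106)),(t1(345,546),(-100,-48,106)),(t1(380,542),(-100,-72,106)),
 (s1(345,108),(80,72,106)),(s1(490,285),(80,-72,106)),(s1(45,218),(-100,72,106)),(s1(65,246),(-100,48,106)),(s1(160,380),(-100,-48,106)),(s1(182,412),(-100,-72,106))]
def run(n,L,p0):
    p,r=fitpts([(a[0],a[1],np.array(l)*m) for a,l in L],p0)
    print(n,p[:2],np.degrees(p[2]));print(np.round(r,1).tolist());return p
pb=run("block",blk,[.6,0,.15]);pf=run("fork",frk,[.6,0,.15])
for c in("top","side"):
  print(c);run("b",[x for x in blk if x[0][0]==c],[.6,0,.15]);run("f",[x for x in frk if x[0][0]==c],[.6,0,.15])
ml=[(t2(75,172),(45,20,50)),(t2(118,365),(-45,20,50)),(t2(650,110),(10,-235,60)),(t2(470,150),(12,-130,60)),(t2(484,204),(-12,-130,60)),
 (s2(50,128),(-45,20,50)),(s2(205,30),(45,20,50)),]
ml=[(t2(118,258),(0,0,70)),(t2(640,138),(0,-235,60)),(t2(468,152),(12,-130,60)),(t2(482,204),(-12,-130,60))]
pm=run("mallet",ml,[.45,-.35,.2])
v,u=.0,0
for c in("top","side"):
  pic,d=read_camera(c);W=cloud(c,d);np.save(f"{c}d.npy",d)
  for lab,L,p in(("fork crossbar",(65,40,106),pf),("fork tail",(-85,60,106),pf),("axle",(0,30,131),pf),("shelf",(-200,0,0),pf),("grip",(0,-75,60),pm),("head",(0,0,70),pm)):
    q=proj(c,T(p,np.array(L)*m))[0];k=np.round(q).astype(int);w=W[k[1]-1:k[1]+2,k[0]-1:k[0]+2].reshape(-1,3)
    print(c,lab,np.round(q,1),np.round(w.mean(0)*1000,1),np.round(w.std(0)*1000,1),"pred",np.round(T(p,np.array(L)*m)[0]*1000,1))
E
```

```text
block [0.60354915 0.06793389] 9.730737353610735
[[0.1, -0.1], [0.1, -0.1], [0.2, -0.3], [0.4, 2.2], [0.7, -0.5], [-3.1, -3.9], [1.0, 0.3], [-0.1, -0.5]]
fork [0.60272418 0.06954552] 9.279730184768768
[[-0.8, -0.0], [-0.3, 0.1], [-0.9, 0.2], [0.1, -0.2], [-0.7, 0.5], [-0.1, 0.1], [0.0, -0.1], [0.3, 0.6], [0.6, 0.5], [0.8, 1.0], [-0.1, 0.6], [0.2, 1.0]]
top
b [0.60414342 0.0681822 ] 9.947387952162192
[[0.0, -0.3], [-0.2, -0.1], [-0.2, -0.6], [0.4, 1.8]]
f [0.6030161 0.0684138] 9.335002026517557
[[-0.4, -0.1], [0.1, -0.1], [-0.4, 0.1], [0.6, -0.3], [-0.2, 0.4], [0.3, -0.0]]
side
b [0.60323918 0.06612533] 8.77169333870833
[[0.8, -0.0], [-2.1, -3.2], [1.3, 1.6], [-0.7, -0.1]]
f [0.60270643 0.07203663] 9.205357053186264
[[-0.2, -0.6], [-0.0, 0.0], [0.4, -0.1], [0.6, 0.4], [-0.4, -0.1], [-0.2, 0.3]]
mallet [ 0.46612108 -0.26347877] 14.355087779986478
[[7.6, -0.9], [4.2, -1.4], [-6.0, 1.1], [-6.0, 1.2]]
top fork crossbar [296.9 118.8] [660.  119.1 106.2] [2.3 2.2 2.2] pred [660.4 119.5 106. ]
top fork tail [297.5 177.1] [509.5 116.4 105.3] [2.1 2.2 1.7] pred [509.2 115.1 106. ]
top axle [303
[... 164 characters left out ...]
top grip [467.9 190.2] [ 485.3 -336.4   59.8] [2.2 2.  1.4] pred [ 484.7 -336.1   60. ]
top head [441.9 196.6] [ 465.4 -265.3   65.4] [2.2 2.4 1.8] pred [ 466.1 -263.5   70. ]
side fork crossbar [363.3 170.4] [660.2 121.5 106.1] [2.7 3.4 1.8] pred [660.4 119.5 106. ]
side fork tail [318.8 182.3] [510.5 116.9 105.1] [2.9 3.4 2.3] pred [509.2 115.1 106. ]
side axle [347.7 174. ] [601.3 104.7 124.1] [3.4 4.1 2.1] pred [597.9  99.2 131. ]
side shelf [294.9 230. ] [405.4  36.3   1.1] [2.6 3.1 1.4] pred [405.3  37.3   0. ]
side grip [364.9 322.9] [ 484.9 -336.3   60. ] [2.2 1.9 1.7] pred [ 484.7 -336.1   60. ]
side head [348.3 298.5] [ 466.8 -260.3   66.2] [2.5 2.5 2.1] pred [ 466.1 -263.5   70. ]
```

```bash
cat > mal.py <<'E'
from h import *
from scipy.optimize import minimize
a=np.linspace(0,2*np.pi,40)
HEAD=np.array([(x,20*np.cos(t),50+20*np.sin(t)) for x in(-45,45) for t in a])*.001
S=8
def hull(c,P,org,sh):
    q=proj(c,P);h=cv2.convexHull(((q-org+.5)*S).astype(np.float32)).reshape(-1,2)
    m=np.zeros((sh[0]*S,sh[1]*S),np.uint8);cv2.fillPoly(m,[np.round(h*16).astype(np.int32)],255,shift=4)
    return cv2.resize(m,(sh[1],sh[0]),interpolation=cv2.INTER_AREA)/255.
E
python3 - <<'E'
from mal import *
M={}
for c,(x0,y0,x1,y1) in(("top",(415,155,535,225)),("side",(320,275,420,385))):
    im=cv2.imread(f"pics/{c}0.png")[y0:y1,x0:x1];hsv=cv2.cvtColor(im,cv2.COLOR_BGR2HSV)
    blue=((hsv[...,1]>130)&(hsv[...,0]>100)&(hsv[...,0]<125))
    ys,xs=np.nonzero(blue);W=atz(c,np.c_[xs+x0,ys+y0].astype(float),.060)
    mu=W.mean(0);u,s,vt=np.linalg.svd(W-mu);d=vt[0]*np.sign(vt[0][1]);pr=(W-mu)@d
    print(c,"blue",mu,"dir deg of -x... yaw",np.degrees(np.arctan2(-d[0],d[1])),pr.min(),pr.max())
    v=hsv[...,2].astype(float)
    print(np.percentile(v,[10,50,90,99]))
    g=cv2.resize(im,None,fx=1,fy=1);M[c]=(im.astype(float),(x0,y0))
# head: edge contrast; head brighter than shelf
from math import radians
def fit(cams):
    def cost(p):
        tot=0
        for c in cams:
            im,org=M[c];v=im.mean(2);bg=np.median(v);
            hd=np.clip((v-bg)/(np.percentile(v,98)-bg)*1.6,0,1);hsv=cv2.cvtColor(im.astype(np.uint8),cv2.COLOR_BGR2HSV);hd[hsv[...,1]>60]=0
            m=hull(c,T(p,HEAD),np.array(org),v.shape)
            R=np.linalg.norm(cloud_z[c][...,:2]-np.array([.466,-.265]),axis=2)<.075
            tot+=(np.abs(hd-m)*R).sum()
        return tot
    best=min((minimize(cost,p,method="Nelder-Mead",options=dict(initial_simplex=np.array(p)+np.array([[0,0,0],[.006,0,0],[0,.006,0],[0,0,.06]]))) for p in ([.466,-.265,.24],[.468,-.262,.22],[.463,-.268,.26])),key=lambda r:r.fun)
    return best
cloud_z={}
for c in M:
    im,(x0,y0)=M[c];h,w=im.shape[:2];yy,xx=np.mgrid[0:h,0:w]
    cloud_z[c]=atz(c,np.c_[xx.ravel()+x0,yy.ravel()+y0].astype(float),.05).reshape(h,w,3)
for cams in(["top"],["side"],["top","side"]):
    r=fit(cams);print(cams,r.x[:2],np.degrees(r.x[2]),r.fun)
E
```

```text
top blue [ 0.48525683 -0.33889124  0.06      ] dir deg of -x... yaw 14.851027484144273 -0.06818955041123978 0.0660943316631003
[105. 114. 119. 160.]
side blue [ 0.48307601 -0.34241633  0.06      ] dir deg of -x... yaw 14.73278141432249 -0.06428923660800902 0.06666727860010607
[154. 188. 197. 239.]
['top'] [ 0.46487579 -0.26139527] 15.67326453786272 233.76803807741106
['side'] [ 0.46998082 -0.24749617] 14.430936701336446 273.1287939454718
['top', 'side'] [ 0.46473224 -0.25627366] 14.934811189300275 560.7431548507793
```

```bash
cat > plan.py <<'E'
from h import *
from scipy.spatial.transform import Rotation as Ro
def rpy(p): return Ro.from_euler('xyz',p,degrees=True)
def plan(wps,vmax=45,wmax=8,start=None,ramp=True):
    """wps: list of (x,y,z,yaw) in m/deg, tool down. prints integer rows"""
    o=monitor.get_obs()
    if start is None: P=np.array(o['tool_pos'])*1000;R=rpy(o['tool_rot'])
    else: P=np.array(start[:3])*1000.;R=rpy([180,0,start[3]])
    rows=[]
    for k,(x,y,z,yw) in enumerate(wps):
        Q=np.array([x,y,z])*1000.;D=np.linalg.norm(Q-P)
        RT=rpy([180,0,yw]);a=(R.inv()*RT).magnitude()*57.3
        n=int(max(np.ceil(D/vmax),np.ceil(a/wmax),1))
        P0=P.copy();Rs=R
        rv=(Rs.inv()*RT).as_rotvec()
        for i in range(1,n+1):
            tgt=P0+(Q-P0)*i/n; Rt=Rs*Ro.from_rotvec(rv*i/n)
            s=np.round(R.inv().apply(tgt-P),0); w=np.round(np.degrees((R.inv()*Rt).as_rotvec()),1)
            w=np.where(abs(w)<.15,0,w)
            rows.append(np.r_[s,w]); P=P+R.apply(s);R=R*Ro.from_rotvec(np.radians(w))
    rows=np.array(rows)+0.
    for j in range(0,len(rows),10):
        print(len(rows[j:j+10]),", ".join(f"{v:g}" for v in rows[j:j+10].ravel()))
    print("end",P.round(1),R.as_euler('xyz',degrees=True).round(1))
E
python3 - <<'E'
from plan import *
plan([(.5,.12,.215,128),(.480,-.324,.18,104.8)])
E
```

```text
10 -32, -27, 1, 0, 0, 2.3, -33, -26, 0, 0, 0, 2.3, -35, -24, 1, 0, 0, 2.3, -35, -23, 0, 0, 0, 2.3, -36, -22, 1, 0, 0, 2.3, -37, -20, 1, 0, 0, 2.3, -38, -18, 0, 0, 0, 2.4, -38, -17, 1, 0, 0, 2.3, -39, -16, 0, 0, 0, 2.3, -40, -14, 1, 0, 0, 2.3
10 -40, -12, 0, 0, 0, 2.3, -41, -10, 1, 0, 0, 2.3, -41, -9, 1, 0, 0, 2.3, -34, -29, 3, 0, 0, 2.3, -35, -28, 4, 0, 0, 2.3, -36, -26, 3, 0, 0, 2.4, -37, -24, 4, 0, 0, 2.3, -38, -23, 3, 0, 0, 2.3, -39, -22, 4, 0, 0, 2.3, -39, -20, 3, 0, 0, 2.3
3 -41, -18, 4, 0, 0, 2.4, -41, -17, 3, 0, 0, 2.3, -42, -15, 4, 0, 0, 2.3
end [ 480.2 -324.1  179.5] [180.   -0.  104.8]
```

Call:
servo_tool --commands '[-32,-27,1,0,0,2.3,-33,-26,0,0,0,2.3,-35,-24,1,0,0,2.3,-35,-23,0,0,0,2.3,-36,-22,1,0,0,2.3,-37,-20,1,0,0,2.3,-38,-18,0,0,0,2.4,-38,-17,1,0,0,2.3,-39,-16,0,0,0,2.3,-40,-14,1,0,0,2.3]' --jaw 87

```text
time_s: 2.3
tool_pos: [0.4411, 0.2296, 0.217]
tool_rot: [179.9, -0.0, 134.8]
force: [0.5, 0.0, -0.1]
grip_width: 0.087
```

Call:
servo_tool --commands '[-40,-12,0,0,0,2.3,-41,-10,1,0,0,2.3,-41,-9,1,0,0,2.3,-34,-29,3,0,0,2.3,-35,-28,4,0,0,2.3,-36,-26,3,0,0,2.4,-37,-24,4,0,0,2.3,-38,-23,3,0,0,2.3,-39,-22,4,0,0,2.3,-39,-20,3,0,0,2.3]'

```text
time_s: 3.3
tool_pos: [0.4858, -0.1922, 0.1908]
tool_rot: [179.9, 0.0, 111.7]
force: [0.8, 1.1, -0.1]
grip_width: 0.0873
```

Call:
servo_tool --commands '[-41,-18,4,0,0,2.4,-41,-17,3,0,0,2.3,-42,-15,4,0,0,2.3,0,0,0,0,0,0,0,0,0,0,0,0]'

```text
time_s: 3.8
tool_pos: [0.4795, -0.3251, 0.1793]
tool_rot: [-180.0, -0.0, 104.7]
force: [0.9, 1.0, 0.2]
grip_width: 0.0869
```

```bash
python3 - <<'E'
from plan import *
o=monitor.get_obs();print(o['tool_pos'],o['tool_rot'],o['time_s'],o['qpos'])
plan([(.480,-.324,.080,104.8),(.480,-.324,.0335,104.8)],vmax=20)
E
```

```text
[ 0.47953625 -0.32506183  0.17931803] [-1.79956919e+02 -7.89583858e-03  1.04667561e+02] 3.8 [ -7.60190222  13.95505171  45.5368583   98.25977067 -10.38551401
  72.17734604  54.9606523 ]
8 0, 0, 20, 0, 0, 0, 0, 0, 20, 0, 0, 0, 1, 0, 20, 0, 0, 0, 0, 1, 19, 0, 0, 0, 0, 0, 20, 0, 0, 0, 0, 0, 16, 0, 0, 0, 0, 0, 15, 0, 0, 0, 0, 0, 16, 0, 0, 0
end [ 480.1 -323.8   33.3] [-180.    -0.   104.7]
```

Call:
servo_tool --commands '[0,0,20,0,0,0,0,0,20,0,0,0,0,0,20,0,0,0,0,0,20,0,0,0,0,0,10,0,0,0,0,0,0,0,0,0]'

```text
time_s: 4.4
tool_pos: [0.4801, -0.3219, 0.0884]
tool_rot: [-179.9, -0.1, 104.9]
force: [-0.1, -0.1, -0.2]
grip_width: 0.0869
```

```bash
python3 - <<'E'
from plan import *
for c,(x0,y0,x1,y1) in(("top",(415,155,535,225)),("side",(310,265,420,385))):
    p,d=read_camera(c);cv2.imwrite(f"pics/{c}1.png",p[:,:,::-1]);cv2.imwrite(f"pics/{c}1c.png",cv2.resize(p[y0:y1,x0:x1,::-1],None,fx=5,fy=5,interpolation=cv2.INTER_CUBIC))
print(monitor.get_obs()['tool_pos'])
E
```

```text
[ 0.48094402 -0.32353714  0.09025664]
```

View pics/side1c.png

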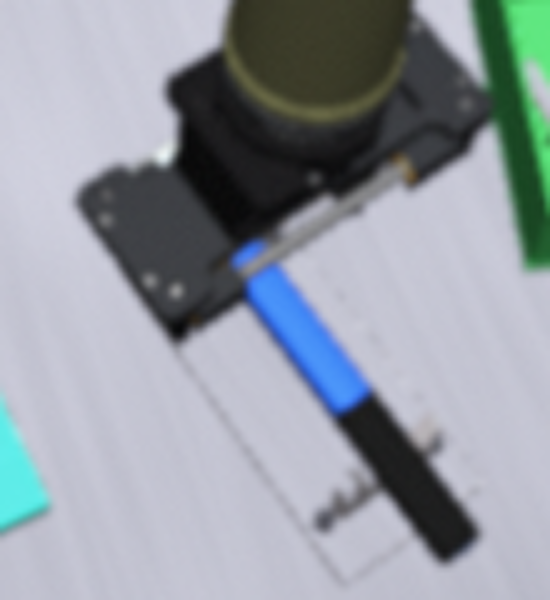

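View pics/top1c.png

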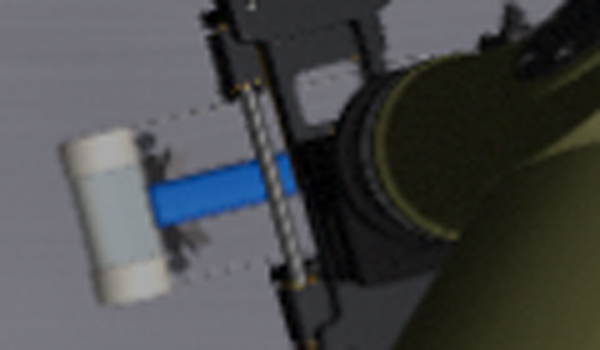

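The gripper's body sits squarely across the blue handle, with the head, rest uprights and tub clear of it. I'll go down and close.

Call:
servo_tool --commands '[0,0,15,0,0,0,0,0,15,0,0,0,0,0,14,0,0,0,0,0,13,0,0,0,0,0,0,0,0,0]'

```text
time_s: 5.0
tool_pos: [0.4785, -0.3231, 0.0299]
tool_rot: [-179.8, -0.2, 104.8]
force: [0.6, 0.8, -1.0]
grip_width: 0.0868
```

Call:
servo_tool --commands '[0,0,0,0,0,0,0,0,0,0,0,0,0,0,0,0,0,0,0,0,0,0,0,0,0,0,0,0,0,0,0,0,0,0,0,0,0,0,0,0,0,0]' --jaw 0 --newtons 60

```text
time_s: 5.7
tool_pos: [0.4803, -0.3241, 0.0326]
tool_rot: [180.0, 0.0, 104.8]
force: [-0.1, 0.0, 0.6]
grip_width: 0.0388
```

Call:
servo_tool --commands '[0,0,0,0,0,0,0,0,0,0,0,0,0,0,0,0,0,0,0,0,0,0,0,0]'

```text
time_s: 6.1
tool_pos: [0.4802, -0.324, 0.0325]
tool_rot: [180.0, -0.0, 104.8]
force: [-0.1, 0.6, 0.8]
grip_width: 0.0236
```

Call:
servo_tool --commands '[0,0,-4,0,0,0,0,0,-8,0,0,0,0,0,-12,0,0,0,0,0,-16,0,0,0,0,0,-20,0,0,0,0,0,-20,0,0,0,0,0,-20,0,0,0,0,0,-16,0,0,0,0,0,0,0,0,0]'

```text
time_s: 7.0
tool_pos: [0.4817, -0.3253, 0.1519]
tool_rot: [179.7, 0.2, 104.8]
force: [0.2, -0.9, -3.5]
grip_width: 0.0236
```

```bash
python3 - <<'E'
from plan import *
o=monitor.get_obs();print(o['tool_pos'],o['tool_rot'],o['time_s'],o['force'],o['wrist_torque'])
for c,(x0,y0,x1,y1) in(("top",(405,145,535,235)),("side",(300,235,430,365))):
    p,d=read_camera(c);cv2.imwrite(f"pics/{c}2.png",p[:,:,::-1]);cv2.imwrite(f"pics/{c}2c.png",cv2.resize(p[y0:y1,x0:x1,::-1],None,fx=4.5,fy=4.5,interpolation=cv2.INTER_CUBIC))
    W=cloud(c,d);np.save(f"{c}2W.npy",W)
E
```

```text
[ 0.48173896 -0.3253326   0.15186167] [179.73208481   0.18884875 104.80308444] 7.0 [ 0.21203939 -0.92613236 -3.54650471] [-0.14270069 -0.02460516  0.02475273]
```

View pics/side2c.png

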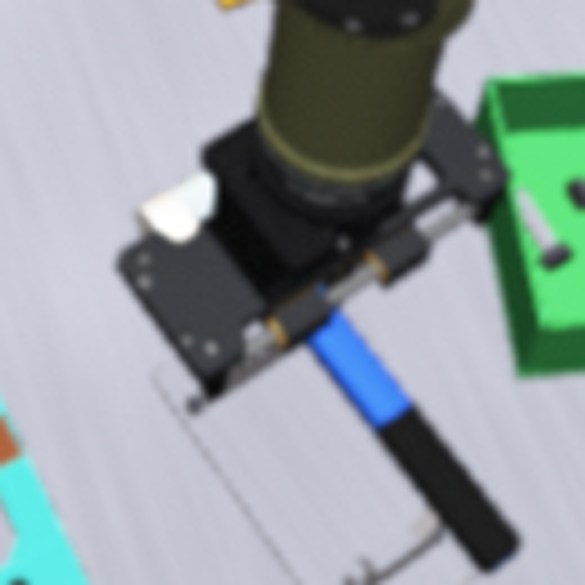

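View pics/top2c.png

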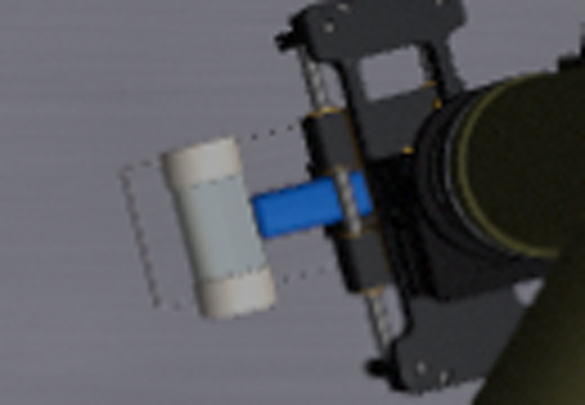

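```bash
python3 - <<'E'
from plan import *
W=np.load("top2W.npy")
q=np.array([(405+220.5/4.5-.5,145+229.5/4.5-.5)])
c=atz("top",q,.171)[0];print("head",c)
for u in((448,182),(452,188),(454,196),(456,203),(458,208)): print(W[u[1],u[0]].round(4))
p=np.array([.4817,-.3253]);d=c[:2]-p
yaw=14.8;ex=np.array([np.cos(np.radians(yaw)),np.sin(np.radians(yaw))]);ey=np.array([-ex[1],ex[0]])
print("in mallet axes x,y",d@ex,d@ey)
# fork check
t=lambda x,y:(405+(x+.5)/4.5-.5,145+(y+.5)/4.5-.5)
f=atz("top",[t(201,145),t(239,312)],.171)
v=f[0]-f[1];print("head yaw",np.degrees(np.arctan2(v[1],v[0])),np.linalg.norm(v))
h=[t(330,182),t(338,226),t(256,197),t(264,239)]
H=atz("top",h,.181);print(np.linalg.norm(H[0]-H[1]));a=(H[2]+H[3]-H[0]-H[1]);print("handle yaw",np.degrees(np.arctan2(-a[0],a[1])))
E
```

```text
head [ 0.46407685 -0.25942888  0.171     ]
[ 0.4946 -0.2419  0.1853]
[ 0.4806 -0.2505  0.187 ]
[ 0.4621 -0.2552  0.1868]
[ 0.4457 -0.258   0.1918]
[ 0.4344 -0.2636  0.1887]
in mallet axes x,y -0.0002119742498079489 0.06818749857315624
head yaw 12.5350754741346 0.08962209548650771
0.02318542804010991
handle yaw 11.45049041419091
```

```bash
python3 - <<'E'
from plan import *
W=np.load("top2W.npy")
pb=np.array([.6035,.068,np.radians(9.7)])
c,s=np.cos(pb[2]),np.sin(pb[2]);X=W[...,0]-pb[0];Y=W[...,1]-pb[1];bx=c*X+s*Y;by=-s*X+c*Y
for n,m in(("stripL",(abs(bx+35)<20)&(abs(by-88)<16)),("stripR",(abs(bx+35)<20)&(abs(by+88)<16)),("axle",(np.hypot(bx,by)<.05)),):
    pass
mm=lambda a:a*1000
bx*=1000;by*=1000
for n,m in(("stripL",(abs(bx+35)<20)&(abs(by-88)<16)),("stripR",(abs(bx+35)<20)&(abs(by+88)<16)),("axle",(np.hypot(bx,by)<50))):
    print(n,np.percentile(W[m][:,2],[5,50,95,99.5]).round(4),m.sum())
plan([(.456,-.0845,.150,99.6),(.456,-.0845,.083,99.6)],vmax=32)
E
```

```text
stripL [0.0924 0.1143 0.1227 0.1237] 180
stripR [0.0924 0.1149 0.1222 0.1234] 184
axle [0.1204 0.123  0.1259 0.132 ] 1206
10 30, 5, 0, 0, 0, 0.7, 29, 4, 0, 0, 0, 0.6, 30, 4, 0, 0, 0, 0.7, 30, 4, -1, 0, 0, 0.6, 30, 3, 0, 0, 0, 0.7, 30, 3, 0, 0, 0, 0.6, 30, 3, 0, 0, 0, 0.7, 30, 2, 0, 0, 0, 0.6, 0, 0, 22, 0, 0, 0, 0, 0, 23, 0, 0, 0
1 0, 0, 22, 0, 0, 0
end [455.8 -84.5  82.8] [180.   -0.   99.6]
```

Call:
servo_tool --commands '[20,3,0,0,0,0.5,30,5,0,0,0,0.7,30,5,0,0,0,0.7,30,4,0,0,0,0.7,30,3,0,0,0,0.6,30,3,0,0,0,0.7,30,3,0,0,0,0.6,24,2,0,0,0,0.7,15,0,0,0,0,0,0,0,0,0,0,0]'

```text
time_s: 8.1
tool_pos: [0.4551, -0.0819, 0.1473]
tool_rot: [-179.9, -0.1, 99.9]
force: [0.2, -0.1, -3.7]
grip_width: 0.023
```

```bash
python3 - <<'E'
from plan import *
o=monitor.get_obs();print(o['tool_pos'],o['tool_rot'],o['time_s'],o['force'])
plan([(.456,-.0845,.083,99.6)],vmax=20)
for c in("top","side"):
    p,d=read_camera(c);cv2.imwrite(f"pics/{c}3.png",p[:,:,::-1])
p=cv2.imread("pics/side3.png")[130:290,250:450];cv2.imwrite("pics/side3c.png",cv2.resize(p,None,fx=4,fy=3.7,interpolation=cv2.INTER_CUBIC))
p=cv2.imread("pics/top3.png")[90:240,260:420];cv2.imwrite("pics/top3c.png",cv2.resize(p,None,fx=4,fy=4,interpolation=cv2.INTER_CUBIC))
E
```

```text
[ 0.45511351 -0.08187503  0.14728557] [-1.79858593e+02 -8.61474795e-02  9.98528255e+01] 8.1 [ 0.23218897 -0.06071427 -3.70488817]
4 -1, 0, 16, 0, 0, 0, 0, 0, 16, 0, 0, 0, -1, 0, 16, 0, 0, 0.2, -1, 1, 16, 0, 0, 0
end [456.4 -84.6  83.3] [-1.799e+02 -1.000e-01  9.970e+01]
```

View pics/side3c.png

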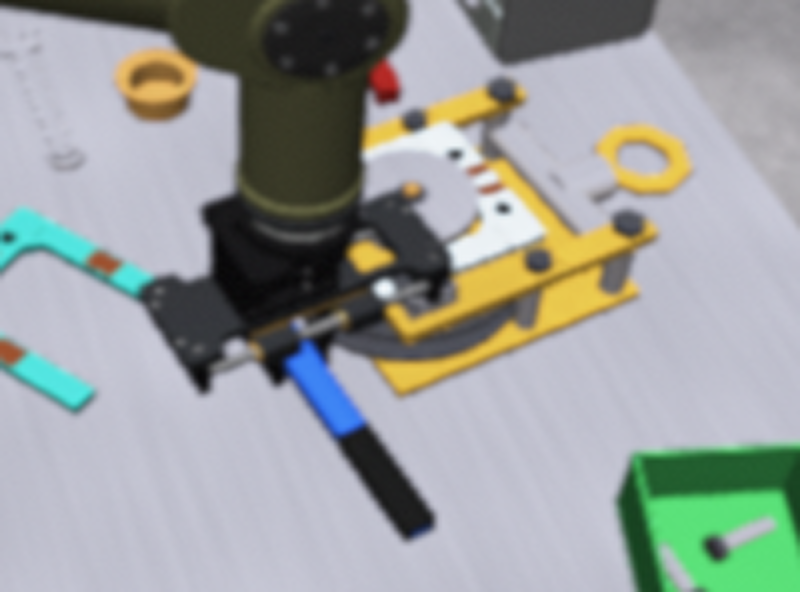

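View pics/top3c.png

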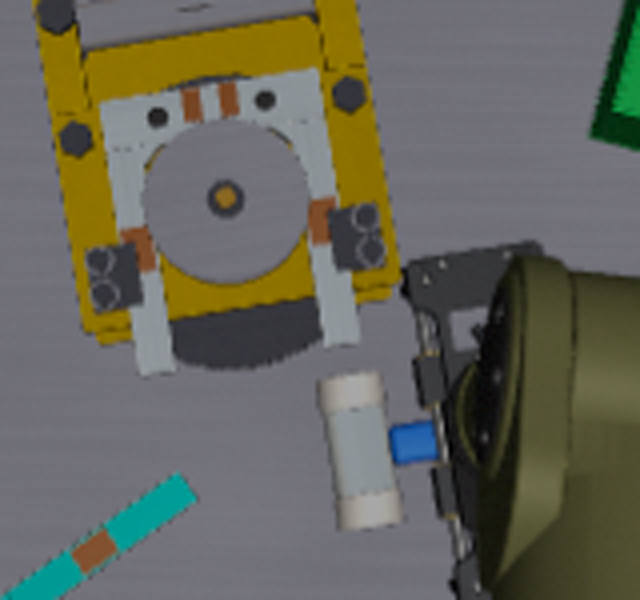

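The head is lined up behind the right tail, at crop (350,378) against the tail at (340,345). Descending to tapping height.

Call:
servo_tool --commands '[-1,0,16,0,0,0,0,0,16,0,0,0,0,0,16,0,0,0,0,0,16,0,0,0,0,0,0,0,0,0,0,0,0,0,0,0]'

```text
time_s: 8.8
tool_pos: [0.4563, -0.0867, 0.0845]
tool_rot: [-179.9, 0.0, 99.5]
force: [0.1, -0.1, -3.1]
grip_width: 0.0233
```

```bash
cat > see.py <<'E'
from plan import *
import sys
n=sys.argv[1]
o=monitor.get_obs();print(o['tool_pos'].round(4),o['tool_rot'].round(2),o['time_s'],o['force'].round(1),o['wrist_torque'].round(2))
p,d=read_camera("top");cv2.imwrite(f"pics/top{n}.png",p[:,:,::-1])
p=p[90:220,250:400,::-1];cv2.imwrite(f"pics/top{n}c.png",cv2.resize(p,None,fx=5,fy=4.6,interpolation=cv2.INTER_CUBIC))
E
python3 see.py 4
```

```text
[ 0.4563 -0.0867  0.0845] [-1.7995e+02  4.0000e-02  9.9510e+01] 8.8 [ 0.1 -0.1 -3.1] [-0.13 -0.    0.02]
```

View pics/top4c.png

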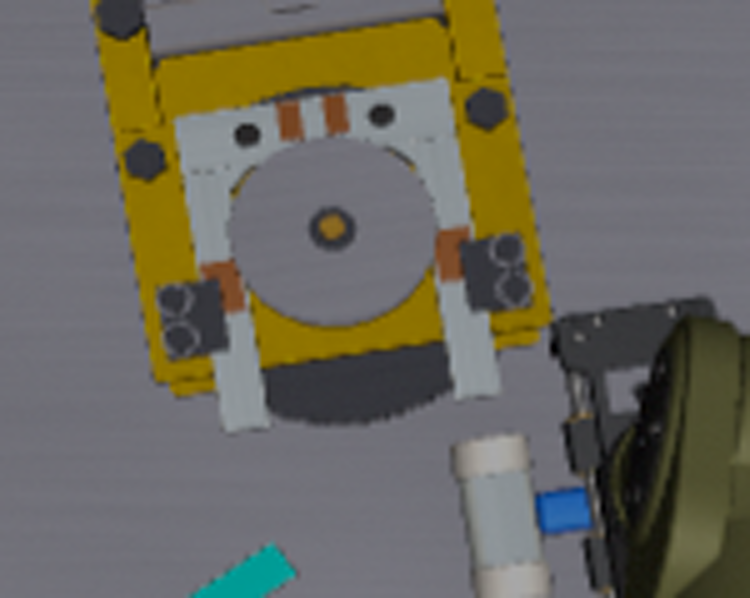

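Call:
servo_tool --commands '[3,4,1,0,0,0,2,8,0,0,0,0,0,8,0,0,0,0,0,3,0,0,0,0]'

```text
time_s: 9.25
tool_pos: [0.4799, -0.0762, 0.084]
tool_rot: [179.9, 0.0, 99.7]
force: [-1.6, -0.9, -2.2]
grip_width: 0.0231
```

Call:
servo_tool --commands '[0,3,0,0,0,0]'

```text
time_s: 9.35
tool_pos: [0.4802, -0.0764, 0.0833]
tool_rot: [-179.8, 0.0, 99.7]
force: [-7.4, -1.8, -0.4]
grip_width: 0.0236
```

Call:
servo_tool --commands '[0,2,0,0,0,0]'

```text
time_s: 9.45
tool_pos: [0.4803, -0.0765, 0.0827]
tool_rot: [-179.6, -0.0, 99.7]
force: [-10.0, -2.7, 0.5]
grip_width: 0.0233
```

Call:
servo_tool --commands '[0,2,0,0,0,0]'

```text
time_s: 9.55
tool_pos: [0.4806, -0.0765, 0.0823]
tool_rot: [-179.4, -0.1, 99.7]
force: [-12.9, -3.9, 2.0]
grip_width: 0.0234
```

Call:
servo_tool --commands '[0,3,0,0,0,0]'

```text
time_s: 9.65
tool_pos: [0.4812, -0.0769, 0.0818]
tool_rot: [-179.1, -0.1, 99.7]
force: [-18.8, -6.3, 4.9]
grip_width: 0.0233
```

Call:
servo_tool --commands '[0,2,0,0,0,0]'

```text
time_s: 9.75
tool_pos: [0.4818, -0.077, 0.0813]
tool_rot: [-178.9, -0.1, 99.7]
force: [-19.5, -6.7, 5.0]
grip_width: 0.0235
```

Call:
servo_tool --commands '[0,2,0,0,0,0]'

```text
time_s: 9.85
tool_pos: [0.4833, -0.0774, 0.0812]
tool_rot: [-178.9, -0.0, 99.7]
force: [-20.6, -7.7, 5.7]
grip_width: 0.0234
```

Call:
servo_tool --commands '[0,2,0,0,0,0]'

```text
time_s: 9.95
tool_pos: [0.4851, -0.0777, 0.0811]
tool_rot: [-178.9, 0.0, 99.6]
force: [-20.4, -8.9, 4.1]
grip_width: 0.0236
```

```bash
python3 see.py 5
```

```text
[ 0.4851 -0.0777  0.0811] [-1.7887e+02  1.0000e-02  9.9630e+01] 9.95 [-20.4  -8.9   4.1] [-1.49  4.05  1.07]
```

View pics/top5c.png

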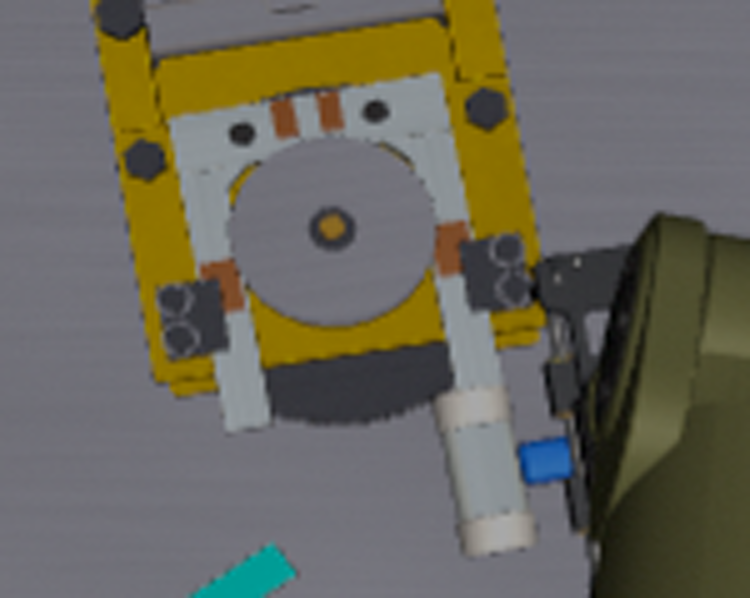

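The right tail has moved forward about 4 mm, sliding at about 21 N, and the fork has turned slightly. Now to the left tail.

Call:
servo_tool --commands '[0,-12,0,0,0,0,0,-14,0,0,0,0,10,-4,0,0,0,0,28,0,0,0,0,0,30,0,0,0,0,0,30,0,0,0,0,0,20,4,0,0,0,0,1,8,0,0,0,0,0,0,0,0,0,0]'

```text
time_s: 10.9
tool_pos: [0.458, 0.0416, 0.0841]
tool_rot: [179.9, 0.0, 99.7]
force: [0.8, -1.2, -3.2]
grip_width: 0.0232
```

```bash
python3 see.py 6
```

```text
[0.458  0.0416 0.0841] [1.7986e+02 2.0000e-02 9.9730e+01] 10.9 [ 0.8 -1.2 -3.2] [-0.16 -0.03  0.01]
```

View pics/top6c.png

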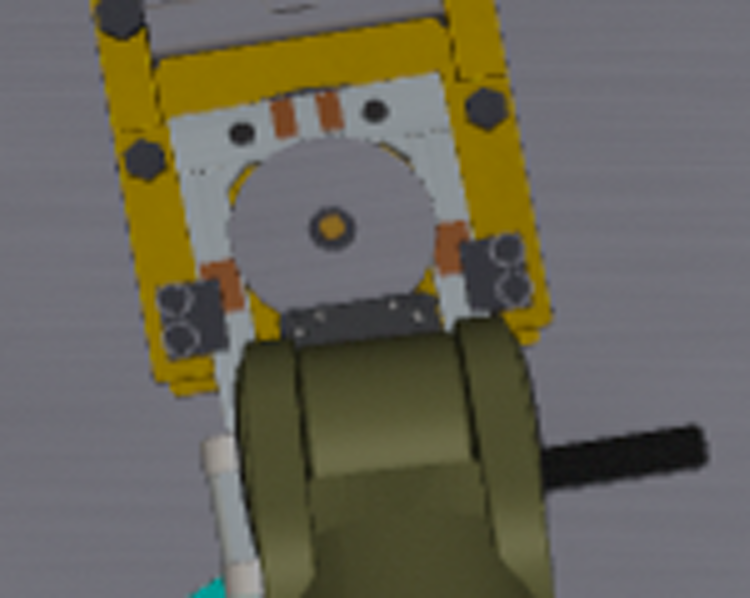

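Call:
servo_tool --commands '[-4,1,0,0,0,0,0,5,0,0,0,0,0,5,0,0,0,0]'

```text
time_s: 11.25
tool_pos: [0.4634, 0.0354, 0.0821]
tool_rot: [-179.3, 0.1, 99.6]
force: [-16.8, -6.5, 2.4]
grip_width: 0.0236
```

Call:
servo_tool --commands '[0,3,0,0,0,0]'

```text
time_s: 11.35
tool_pos: [0.4639, 0.0356, 0.0813]
tool_rot: [-179.0, 0.1, 99.6]
force: [-19.2, -6.5, 4.8]
grip_width: 0.0234
```

Call:
servo_tool --commands '[0,3,0,0,0,0]'

```text
time_s: 11.45
tool_pos: [0.4655, 0.0365, 0.081]
tool_rot: [-178.9, 0.0, 99.7]
force: [-21.4, -4.7, 4.9]
grip_width: 0.0235
```

Call:
servo_tool --commands '[0,2,0,0,0,0]'

```text
time_s: 11.55
tool_pos: [0.467, 0.0372, 0.0808]
tool_rot: [-178.8, 0.0, 99.7]
force: [-19.8, -4.4, 4.5]
grip_width: 0.0236
```

Call:
servo_tool --commands '[0,3,0,0,0,0]'

```text
time_s: 11.65
tool_pos: [0.469, 0.0378, 0.0805]
tool_rot: [-178.7, -0.0, 99.7]
force: [-24.0, -5.6, 4.5]
grip_width: 0.0236
```

Call:
servo_tool --commands '[0,1,0,0,0,0]'

```text
time_s: 11.75
tool_pos: [0.4694, 0.0377, 0.0802]
tool_rot: [-178.6, 0.0, 99.8]
force: [-23.5, -4.8, 4.3]
grip_width: 0.0237
```

Call:
servo_tool --commands '[0,-14,0,0,0,0,0,-15,0,0,0,0,-10,-4,0,0,0,0,-28,0,0,0,0,0,-30,0,0,0,0,0,-30,0,0,0,0,0,-16,4,0,0,0,0,-1,8,0,0,0,0,0,0,0,0,0,0]'

```text
time_s: 12.65
tool_pos: [0.48, -0.0771, 0.0839]
tool_rot: [179.9, 0.0, 99.5]
force: [-0.2, 0.3, -3.6]
grip_width: 0.0235
```

```bash
python3 see.py 7
```

```text
[ 0.48   -0.0771  0.0839] [1.799e+02 4.000e-02 9.953e+01] 12.65 [-0.2  0.3 -3.6] [-0.08 -0.02  0.05]
```

View pics/top7c.png

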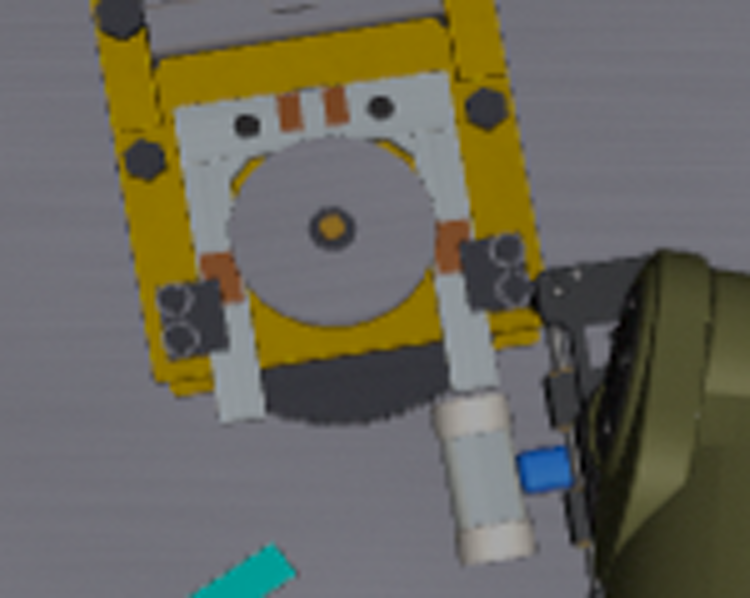

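Call:
servo_tool --commands '[0,6,0,0,0,0,0,6,0,0,0,0,0,4,0,0,0,0]'

```text
time_s: 13.0
tool_pos: [0.487, -0.075, 0.0814]
tool_rot: [-179.0, -0.1, 99.8]
force: [-19.9, -6.8, 4.8]
grip_width: 0.0236
```

Call:
servo_tool --commands '[0,3,0,0,0,0]'

```text
time_s: 13.1
tool_pos: [0.4889, -0.0753, 0.0812]
tool_rot: [-178.9, -0.0, 99.8]
force: [-19.7, -7.9, 4.5]
grip_width: 0.0234
```

Call:
servo_tool --commands '[0,3,0,0,0,0]'

```text
time_s: 13.2
tool_pos: [0.4913, -0.0759, 0.0811]
tool_rot: [-178.9, 0.0, 99.7]
force: [-20.2, -10.4, 5.4]
grip_width: 0.0236
```

Call:
servo_tool --commands '[0,1,0,0,0,0]'

```text
time_s: 13.3
tool_pos: [0.4919, -0.0761, 0.081]
tool_rot: [-178.8, 0.0, 99.7]
force: [-20.6, -9.6, 4.3]
grip_width: 0.0237
```

Call:
servo_tool --commands '[0,-14,0,0,0,0,0,-15,0,0,0,0,10,-2,0,0,0,0,28,0,0,0,0,0,30,0,0,0,0,0,30,0,0,0,0,0,17,4,0,0,0,0,1,7,0,0,0,0,0,0,0,0,0,0]'

```text
time_s: 14.2
tool_pos: [0.4634, 0.0394, 0.0839]
tool_rot: [179.9, 0.0, 99.8]
force: [-0.1, 0.8, -3.4]
grip_width: 0.0235
```

```bash
python3 see.py 8
```

```text
[0.4634 0.0394 0.0839] [1.7989e+02 3.0000e-02 9.9750e+01] 14.2 [-0.1  0.8 -3.4] [-0.14  0.02 -0.03]
```

View pics/top8c.png

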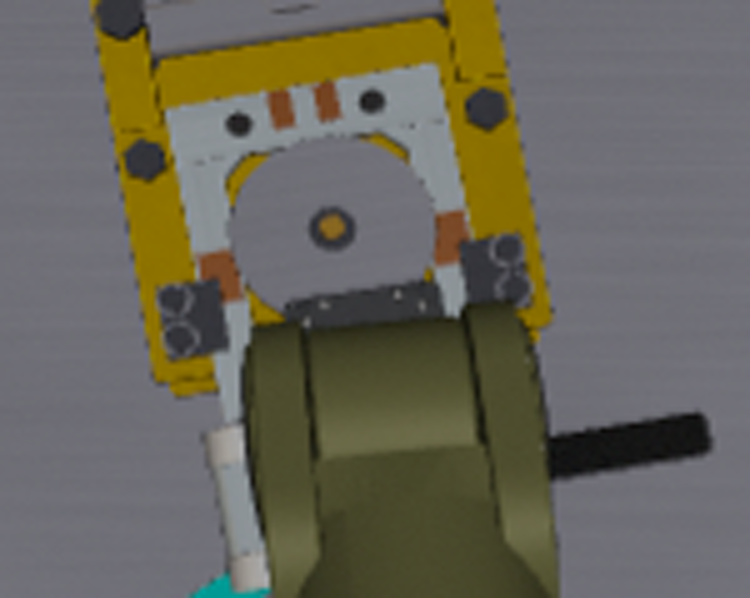

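Call:
servo_tool --commands '[0,6,0,0,0,0,0,6,0,0,0,0,0,5,0,0,0,0]'

```text
time_s: 14.55
tool_pos: [0.4702, 0.0377, 0.0809]
tool_rot: [-178.8, 0.1, 99.7]
force: [-23.6, -6.3, 4.7]
grip_width: 0.0237
```

Call:
servo_tool --commands '[0,4,0,0,0,0]'

```text
time_s: 14.65
tool_pos: [0.4729, 0.0394, 0.0805]
tool_rot: [-178.7, -0.0, 99.7]
force: [-21.8, -2.2, 5.2]
grip_width: 0.0239
```

Call:
servo_tool --commands '[0,3,0,0,0,0]'

```text
time_s: 14.75
tool_pos: [0.4753, 0.0403, 0.0803]
tool_rot: [-178.6, -0.0, 99.8]
force: [-25.9, -4.6, 6.4]
grip_width: 0.0236
```

Call:
servo_tool --commands '[0,1,0,0,0,0]'

```text
time_s: 14.85
tool_pos: [0.4758, 0.0399, 0.0801]
tool_rot: [-178.6, 0.0, 99.8]
force: [-24.8, -4.8, 5.2]
grip_width: 0.0236
```

Call:
servo_tool --commands '[0,-14,0,0,0,0,0,-15,0,0,0,0,-10,-3,0,0,0,0,-28,0,0,0,0,0,-30,0,0,0,0,0,-30,0,0,0,0,0,-17,4,0,0,0,0,-1,6,0,0,0,0,0,0,0,0,0,0]'

```text
time_s: 15.75
tool_pos: [0.4856, -0.0765, 0.0838]
tool_rot: [179.9, 0.0, 99.5]
force: [-0.1, 0.6, -3.9]
grip_width: 0.0234
```

```bash
python3 see.py 9
```

```text
[ 0.4856 -0.0765  0.0838] [1.7993e+02 4.0000e-02 9.9510e+01] 15.75 [-0.1  0.6 -3.9] [-0.08 -0.01 -0.04]
```

View pics/top9c.png

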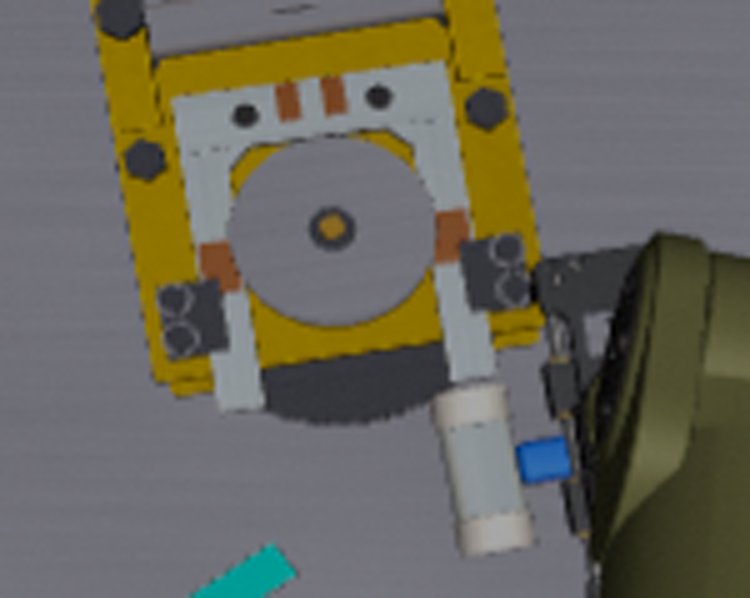

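```bash
cat > ff.py <<'E'
from plan import *
def fork(pts):
    t=lambda x,y:np.array([(x+.5)/5-.5+250,(y+.5)/4.6-.5+90])
    p,r=fitpts([("top",t(*a),np.array(l)*.001) for a,l in pts],[.61,.07,.16])
    b=np.array([.6040,.0680]);y=np.radians(9.75);d=p[:2]-b
    print("fork",p[:2].round(4),np.degrees(p[2]).round(2),"in block mm",((np.cos(y)*d[0]+np.sin(y)*d[1])*1000).round(1),((-np.sin(y)*d[0]+np.cos(y)*d[1])*1000).round(1));print(r.round(1).tolist())
E
python3 - <<'E'
from ff import *
print("t4");fork([((174,119),(80,72,106)),((452,80),(80,-72,106)),((222,433),(-100,72,106)),((270,427),(-100,48,106)),((455,399),(-100,-48,106)),((499,394),(-100,-72,106))])
print("t9");fork([((174,98),(80,72,106)),((447,62),(80,-72,106)),((219,412),(-100,72,106)),((264,406),(-100,48,106)),((452,383),(-100,-48,106)),((495,378),(-100,-72,106))])
E
```

```text
t4
fork [0.6024 0.0682] 9.13 in block mm -1.6 0.4
[[0.0, -0.3], [-0.5, -0.1], [0.1, -0.1], [-0.2, -0.1], [0.0, 0.5], [0.5, 0.2]]
t9
fork [0.613  0.0697] 8.58 in block mm 9.2 0.2
[[-0.2, -0.1], [0.3, -0.0], [-0.2, 0.1], [0.1, 0.1], [-0.3, 0.0], [0.4, -0.2]]
```

Call:
servo_tool --commands '[0,6,0,0,0,0,0,6,0,0,0,0,0,5,0,0,0,0]'

```text
time_s: 16.1
tool_pos: [0.4939, -0.074, 0.0814]
tool_rot: [-179.0, -0.0, 99.8]
force: [-18.5, -6.7, 2.6]
grip_width: 0.0238
```

Call:
servo_tool --commands '[0,4,0,0,0,0]'

```text
time_s: 16.2
tool_pos: [0.4969, -0.0744, 0.0812]
tool_rot: [-178.9, -0.0, 99.8]
force: [-19.1, -9.0, 4.0]
grip_width: 0.0235
```

Call:
servo_tool --commands '[0,2,0,0,0,0]'

```text
time_s: 16.3
tool_pos: [0.4985, -0.0748, 0.0811]
tool_rot: [-178.9, 0.0, 99.7]
force: [-20.2, -10.7, 3.5]
grip_width: 0.0234
```

Call:
servo_tool --commands '[0,1,0,0,0,0]'

```text
time_s: 16.4
tool_pos: [0.4991, -0.075, 0.081]
tool_rot: [-178.9, 0.0, 99.7]
force: [-20.7, -9.0, 5.0]
grip_width: 0.0236
```

Call:
servo_tool --commands '[0,-14,0,0,0,0,0,-15,0,0,0,0,10,-3,0,0,0,0,28,0,0,0,0,0,30,0,0,0,0,0,30,0,0,0,0,0,17,4,0,0,0,0,1,7,0,0,0,0,0,0,0,0,0,0]'

```text
time_s: 17.3
tool_pos: [0.4693, 0.0405, 0.084]
tool_rot: [179.9, 0.0, 99.8]
force: [0.1, 0.2, -4.3]
grip_width: 0.0233
```

```bash
python3 see.py 10
```

```text
[0.4693 0.0405 0.084 ] [1.7989e+02 2.0000e-02 9.9760e+01] 17.3 [ 0.1  0.2 -4.3] [-0.23 -0.   -0.02]
```

View pics/top10c.png

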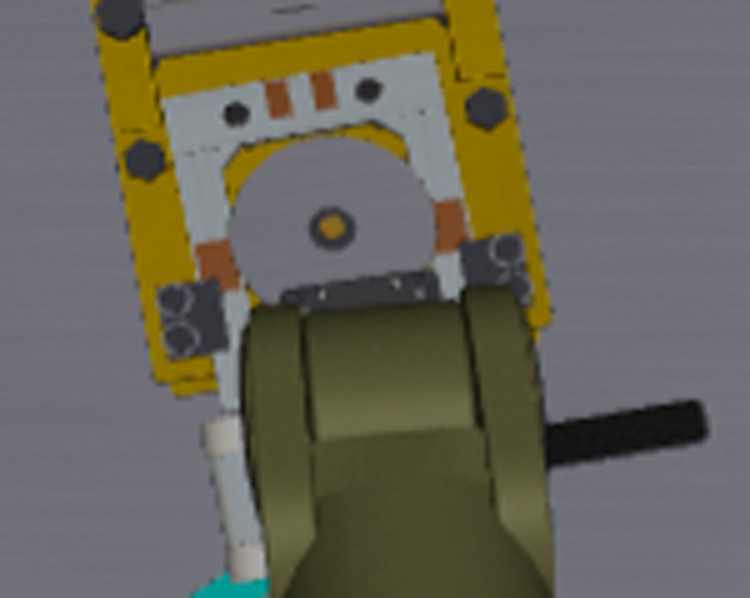

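Call:
servo_tool --commands '[-2,6,0,0,0,0,0,6,0,0,0,0,0,5,0,0,0,0]'

```text
time_s: 17.65
tool_pos: [0.4772, 0.0365, 0.0811]
tool_rot: [-178.9, 0.1, 99.7]
force: [-22.0, -7.5, 3.8]
grip_width: 0.0236
```

Call:
servo_tool --commands '[0,4,0,0,0,0]'

```text
time_s: 17.75
tool_pos: [0.4794, 0.0377, 0.0804]
tool_rot: [-178.7, 0.0, 99.7]
force: [-21.4, -2.3, 4.9]
grip_width: 0.0237
```

Call:
servo_tool --commands '[0,3,0,0,0,0]'

```text
time_s: 17.85
tool_pos: [0.4823, 0.0393, 0.0805]
tool_rot: [-178.7, -0.1, 99.7]
force: [-22.0, -3.5, 4.7]
grip_width: 0.0241
```

Call:
servo_tool --commands '[0,1,0,0,0,0]'

```text
time_s: 17.95
tool_pos: [0.4826, 0.0393, 0.0802]
tool_rot: [-178.6, -0.0, 99.8]
force: [-24.7, -2.3, 5.2]
grip_width: 0.0236
```

Call:
servo_tool --commands '[0,-14,0,0,0,0,0,-15,0,0,0,0,-10,-3,0,0,0,0,-28,0,0,0,0,0,-30,0,0,0,0,0,-30,0,0,0,0,0,-16,4,0,0,0,0,-1,7,0,0,0,0,0,0,0,0,0,0]'

```text
time_s: 18.85
tool_pos: [0.4929, -0.0761, 0.0838]
tool_rot: [179.9, 0.0, 99.5]
force: [0.3, 0.2, -3.6]
grip_width: 0.0233
```

```bash
python3 see.py 11
```

```text
[ 0.4929 -0.0761  0.0838] [1.7991e+02 4.0000e-02 9.9520e+01] 18.85 [ 0.3  0.2 -3.6] [-0.07  0.06 -0.01]
```

View pics/top11c.png

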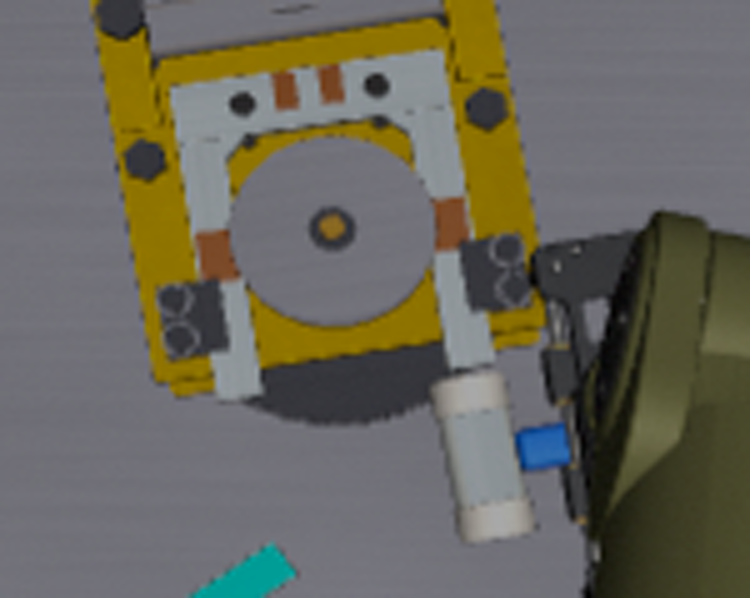

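Call:
servo_tool --commands '[0,6,0,0,0,0,0,6,0,0,0,0,0,5,0,0,0,0]'

```text
time_s: 19.2
tool_pos: [0.5012, -0.0737, 0.0815]
tool_rot: [-179.1, -0.1, 99.8]
force: [-18.3, -6.3, 2.6]
grip_width: 0.0235
```

Call:
servo_tool --commands '[0,4,0,0,0,0]'

```text
time_s: 19.3
tool_pos: [0.5042, -0.074, 0.0812]
tool_rot: [-179.0, -0.0, 99.8]
force: [-18.0, -8.3, 3.6]
grip_width: 0.0235
```

Call:
servo_tool --commands '[0,2,0,0,0,0]'

```text
time_s: 19.4
tool_pos: [0.5058, -0.0744, 0.0811]
tool_rot: [-178.9, 0.0, 99.7]
force: [-19.6, -8.3, 3.3]
grip_width: 0.0236
```

Call:
servo_tool --commands '[0,-14,0,0,0,0,0,-15,0,0,0,0,10,-2,0,0,0,0,28,0,0,0,0,0,30,0,0,0,0,0,30,0,0,0,0,0,16,4,0,0,0,0,0,7,0,0,0,0,0,0,0,0,0,0]'

```text
time_s: 20.3
tool_pos: [0.4767, 0.0385, 0.084]
tool_rot: [179.9, 0.0, 99.7]
force: [0.8, -0.5, -3.0]
grip_width: 0.0234
```

```bash
python3 see.py 12
```

```text
[0.4767 0.0385 0.084 ] [1.7989e+02 3.0000e-02 9.9740e+01] 20.3 [ 0.8 -0.5 -3. ] [-0.17 -0.01  0.01]
```

View pics/top12c.png

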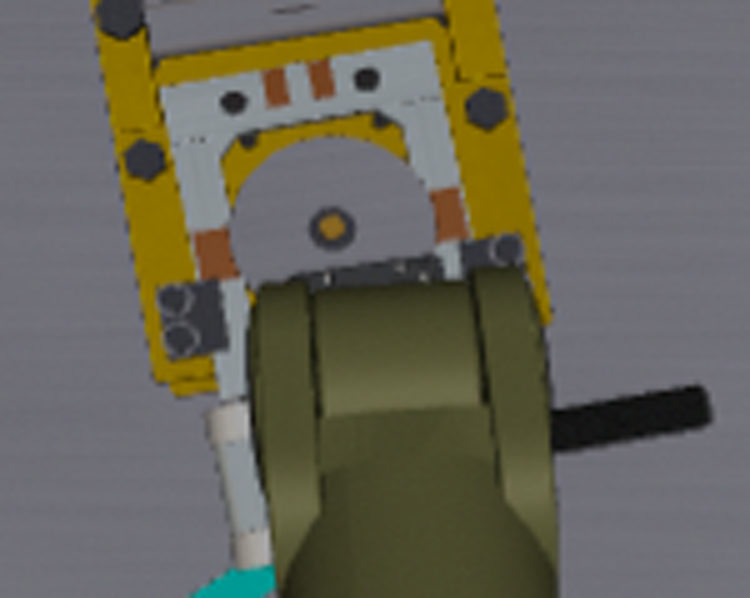

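Call:
servo_tool --commands '[0,6,0,0,0,0,0,6,0,0,0,0,0,5,0,0,0,0]'

```text
time_s: 20.65
tool_pos: [0.4842, 0.0369, 0.081]
tool_rot: [-178.9, 0.1, 99.7]
force: [-22.1, -7.1, 4.5]
grip_width: 0.0241
```

Call:
servo_tool --commands '[0,4,0,0,0,0]'

```text
time_s: 20.75
tool_pos: [0.4865, 0.0381, 0.0804]
tool_rot: [-178.7, 0.0, 99.7]
force: [-21.1, -2.3, 4.2]
grip_width: 0.0241
```

Call:
servo_tool --commands '[0,3,0,0,0,0]'

```text
time_s: 20.85
tool_pos: [0.4892, 0.0394, 0.0804]
tool_rot: [-178.7, -0.0, 99.8]
force: [-23.7, -6.1, 5.1]
grip_width: 0.0239
```

Call:
servo_tool --commands '[0,1,0,0,0,0]'

```text
time_s: 20.95
tool_pos: [0.4893, 0.0393, 0.0801]
tool_rot: [-178.6, -0.0, 99.8]
force: [-24.2, -4.8, 5.6]
grip_width: 0.0239
```

Call:
servo_tool --commands '[0,-14,0,0,0,0,0,-15,0,0,0,0,-10,-3,0,0,0,0,-28,0,0,0,0,0,-30,0,0,0,0,0,-30,0,0,0,0,0,-16,4,0,0,0,0,-1,7,0,0,0,0,0,0,0,0,0,0]'

```text
time_s: 21.85
tool_pos: [0.4999, -0.0758, 0.0838]
tool_rot: [179.9, 0.0, 99.5]
force: [0.8, 0.4, -3.5]
grip_width: 0.0239
```

```bash
python3 see.py 13
```

```text
[ 0.4999 -0.0758  0.0838] [1.7992e+02 4.0000e-02 9.9530e+01] 21.85 [ 0.8  0.4 -3.5] [-0.1   0.01  0.  ]
```

View pics/top13c.png

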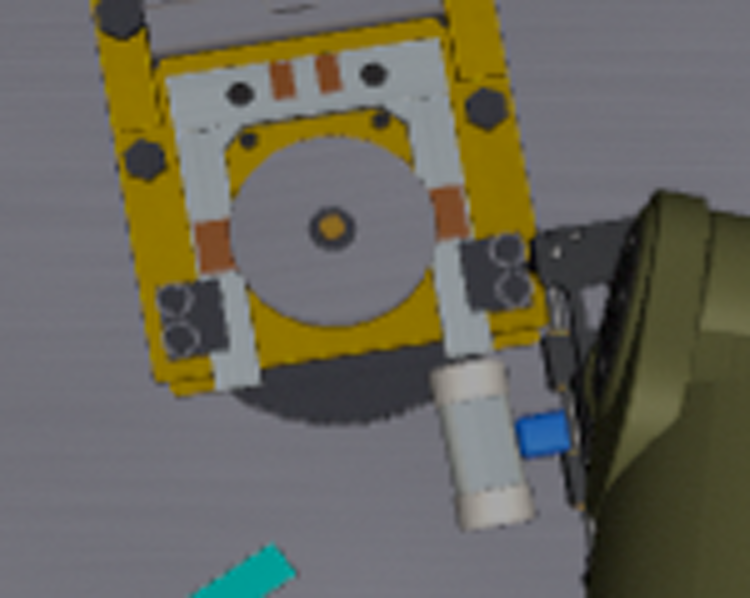

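```bash
python3 - <<'E'
from ff import *
fork([((167,77),(80,72,106)),((441,39),(80,-72,106)),((215,391),(-100,72,106)),((262,384),(-100,48,106)),((447,357),(-100,-48,106)),((491,352),(-100,-72,106))])
E
```

```text
fork [0.626  0.0728] 9.22 in block mm 22.5 1.0
[[-0.2, -0.1], [-0.0, -0.2], [-0.0, -0.1], [-0.2, 0.0], [-0.0, 0.4], [0.5, 0.1]]
```

Call:
servo_tool --commands '[0,6,0,0,0,0,0,6,0,0,0,0,0,5,0,0,0,0]'

```text
time_s: 22.2
tool_pos: [0.5081, -0.0736, 0.0814]
tool_rot: [-179.1, -0.0, 99.8]
force: [-18.3, -7.4, 2.5]
grip_width: 0.0237
```

Call:
servo_tool --commands '[0,4,0,0,0,0]'

```text
time_s: 22.3
tool_pos: [0.5112, -0.074, 0.0812]
tool_rot: [-179.0, -0.0, 99.8]
force: [-18.7, -9.3, 3.2]
grip_width: 0.0238
```

Call:
servo_tool --commands '[0,-14,0,0,0,0,0,-15,0,0,0,0,10,-1,0,0,0,0,28,0,0,0,0,0,30,0,0,0,0,0,30,0,0,0,0,0,16,4,0,0,0,0,0,7,0,0,0,0,0,0,0,0,0,0]'

```text
time_s: 23.2
tool_pos: [0.4828, 0.0386, 0.084]
tool_rot: [179.9, 0.0, 99.7]
force: [0.0, -1.3, -3.7]
grip_width: 0.0237
```

Call:
servo_tool --commands '[0,6,0,0,0,0,0,6,0,0,0,0,0,4,0,0,0,0]'

```text
time_s: 23.5
tool_pos: [0.49, 0.037, 0.0812]
tool_rot: [-179.0, 0.1, 99.7]
force: [-20.6, -6.8, 3.3]
grip_width: 0.024
```

Call:
servo_tool --commands '[0,4,0,0,0,0]'

```text
time_s: 23.6
tool_pos: [0.4915, 0.0374, 0.0804]
tool_rot: [-178.7, 0.0, 99.7]
force: [-22.2, -3.4, 4.2]
grip_width: 0.0236
```

Call:
servo_tool --commands '[0,2,0,0,0,0]'

```text
time_s: 23.7
tool_pos: [0.4937, 0.0388, 0.0804]
tool_rot: [-178.7, -0.0, 99.7]
force: [-20.5, -2.7, 4.5]
grip_width: 0.0236
```

Call:
servo_tool --commands '[0,-14,0,0,0,0,0,-16,0,0,0,0,-10,-4,0,0,0,0,-28,0,-10,0,0,0,-30,0,-15,0,0,0,-30,0,-15,0,0,0,-30,0,-10,0,0,0,-30,0,-10,0,0,0,-25,0,0,0,0,0,0,0,0,0,0,0]'

```text
time_s: 24.7
tool_pos: [0.5008, -0.1516, 0.1447]
tool_rot: [179.9, 0.3, 99.2]
force: [0.5, 0.2, -3.9]
grip_width: 0.0233
```

```bash
python3 see.py 14; python3 - <<'E'
from h import *
p,d=read_camera("side");cv2.imwrite("pics/side14.png",p[:,:,::-1]);cv2.imwrite("pics/side14c.png",cv2.resize(p[130:290,300:450,::-1],None,fx=4,fy=3.7,interpolation=cv2.INTER_CUBIC))
E
```

```text
[ 0.5008 -0.1516  0.1447] [179.88   0.25  99.16] 24.7 [ 0.5  0.2 -3.9] [-0.15  0.05 -0.05]
```

View pics/top14c.png

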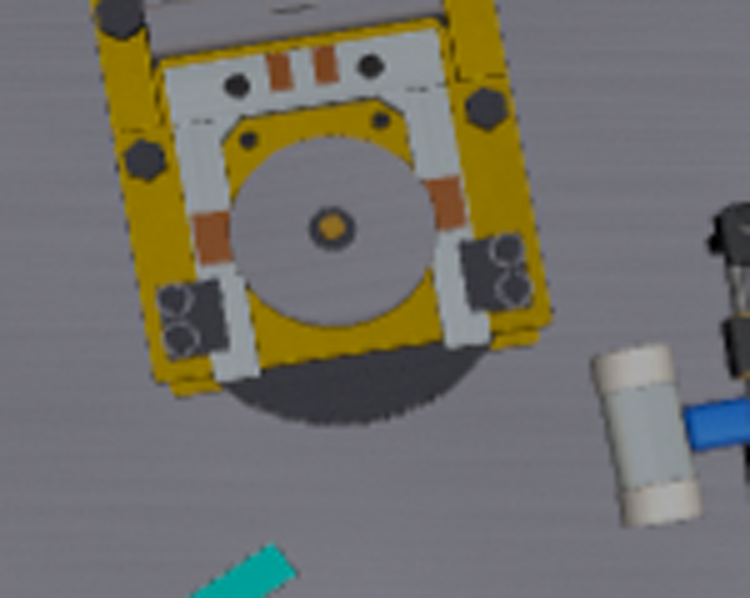

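View pics/side14c.png

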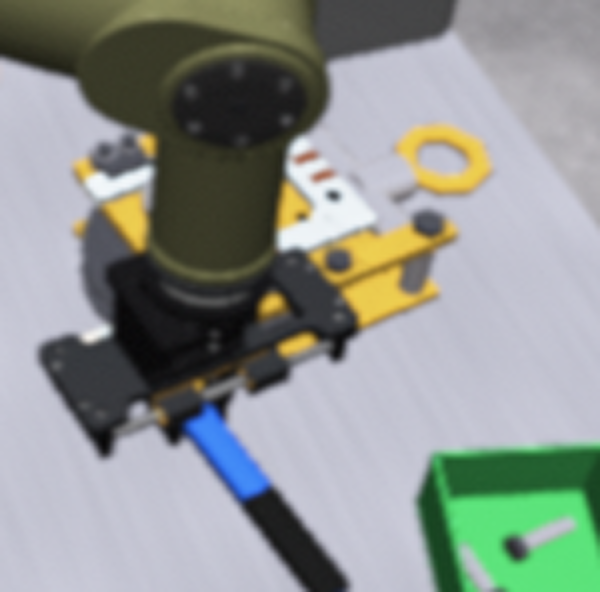

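```bash
python3 - <<'E'
from ff import *
fork([((163,69),(80,72,106)),((439,30),(80,-72,106)),((213,381),(-100,72,106)),((259,375),(-100,48,106)),((446,347),(-100,-48,106)),((491,342),(-100,-72,106))])
d=np.load("topd.npy");W=cloud("top",d);b=np.array([.6035,.068]);y=np.radians(9.7)
print("initial profile along block x (y=0 strip): bx, z")
for bx in range(60,130,6):
    P=T((.6035,.068,y),[(bx*.001,s*.001,.106) for s in(-50,0,50)]); 
    q=np.round(proj("top",P)).astype(int);print(bx,[ (W[v,u][2]*1000).round(0) for u,v in q])
p,d=read_camera("top");W=cloud("top",d);print("now")
for bx in range(84,130,4):
    P=T((.6035,.068,y),[(bx*.001,s*.001,.106) for s in(-50,0,50)]); 
    q=np.round(proj("top",P)).astype(int);print(bx,[ (W[v,u][2]*1000).round(0) for u,v in q])
E
```

```text
fork [0.6312 0.074 ] 9.42 in block mm 27.8 1.3
[[0.1, -0.2], [-0.2, -0.3], [0.1, 0.1], [0.1, -0.0], [-0.2, 0.4], [0.1, 0.1]]
initial profile along block x (y=0 strip): bx, z
60 [np.float64(106.0), np.float64(1050.0), np.float64(106.0)]
66 [np.float64(108.0), np.float64(104.0), np.float64(106.0)]
72 [np.float64(103.0), np.float64(106.0), np.float64(106.0)]
78 [np.float64(106.0), np.float64(105.0), np.float64(107.0)]
84 [np.float64(14.0), np.float64(62.0), np.float64(11.0)]
90 [np.float64(12.0), np.float64(13.0), np.float64(14.0)]
96 [np.float64(16.0), np.float64(10.0), np.float64(13.0)]
102 [np.float64(16.0), np.float64(13.0), np.float64(15.0)]
108 [np.float64(11.0), np.float64(15.0), np.float64(16.0)]
114 [np.float64(16.0), np.float64(11.0), np.float64(17.0)]
120 [np.float64(55.0), np.float64(58.0), np.float64(52.0)]
126 [np.float64(59.0), np.float64(59.0), np.float64(60.0)]
now
84 [np.float64(106.0), np.float64(105.0), np.float64(106.0)]
88 [np.float64(105.0), np.float64(105.0), np.float64(106.0)]
92 [np.float64(105.0), np.float64(105.0), np.float64(106.0)]
96 [np.float64(106.0), np.float64(105.0), np.float64(105.0)]
100 [np.float64(104.0), np.float64(106.0), np.float64(106.0)]
104 [np.float64(107.0), np.float64(103.0), np.float64(105.0)]
108 [np.float64(106.0), np.float64(18.0), np.float64(13.0)]
112 [np.float64(13.0), np.float64(12.0), np.float64(13.0)]
116 [np.float64(49.0), np.float64(47.0), np.float64(49.0)]
120 [np.float64(57.0), np.float64(53.0), np.float64(52.0)]
124 [np.float64(61.0), np.float64(59.0), np.float64(55.0)]
128 [np.float64(58.0), np.float64(63.0), np.float64(58.0)]
```

The fork's far edge now stands about 28 mm out and it sits square to within about 0.3°, so the tapping is done. Next I'll carry the mallet back to the exact pose it had after lifting and compare it with that picture.

```bash
python3 - <<'E'
from plan import *
plan([(.4810,-.3245,.152,104.8)],vmax=25)
E
```

```text
8 -22, -6, -1, 0, 0, -0.7, -21, -6, -1, 0, 0, -0.6, -22, -7, -1, 0, 0, -0.7, -21, -7, -1, 0, 0, -0.6, -22, -7, -1, 0, 0, -0.7, -21, -7, -1, 0, 0, -0.6, -21, -8, -2, 0, 0, -0.7, -21, -7, -1, 0, 0, -0.7
end [ 481.4 -324.2  152.4] [-180.    -0.   104.8]
```

Call:
servo_tool --commands '[-22,-6,-1,0,0,-0.7,-21,-6,-1,0,0,-0.6,-22,-7,-1,0,0,-0.7,-21,-7,-1,0,0,-0.6,-22,-7,-1,0,0,-0.7,-21,-7,-1,0,0,-0.6,-21,-8,-2,0,0,-0.7,-21,-7,-1,0,0,-0.7,0,0,0,0,0,0,0,0,0,0,0,0]'

```text
time_s: 25.85
tool_pos: [0.4817, -0.3231, 0.1522]
tool_rot: [-180.0, -0.1, 104.9]
force: [0.1, 0.3, -3.7]
grip_width: 0.0232
```

```bash
python3 - <<'E'
from plan import *
o=monitor.get_obs();print(o['tool_pos'].round(4),o['tool_rot'].round(2),o['time_s'],o['force'].round(1),o['wrist_torque'].round(2))
ims=[]
for c,(x0,y0,x1,y1) in(("top",(425,160,495,225)),("side",(320,255,430,365))):
    p,d=read_camera(c);cv2.imwrite(f"pics/{c}15.png",p[:,:,::-1])
    a=cv2.imread(f"pics/{c}2.png")[y0:y1,x0:x1];b=p[y0:y1,x0:x1,::-1]
    k=380/(x1-x0);cv2.imwrite(f"pics/{c}15c.png",np.hstack([cv2.resize(v,None,fx=k,fy=k,interpolation=cv2.INTER_CUBIC) for v in(a,b)]))
    W=cloud(c,d);np.save(f"{c}15W.npy",W)
    if c=="top":
        W2=np.load("top2W.npy")
        for u in((448,182),(452,188),(454,196),(456,203),(458,208)): print(W2[u[1],u[0]].round(4),W[u[1],u[0]].round(4))
E
```

```text
[ 0.4817 -0.3231  0.1522] [-1.8000e+02 -5.0000e-02  1.0492e+02] 25.85 [ 0.1  0.3 -3.7] [-0.06 -0.03  0.  ]
[ 0.4946 -0.2419  0.1853] [ 0.494  -0.2398  0.1918]
[ 0.4806 -0.2505  0.187 ] [ 0.4803 -0.2494  0.1903]
[ 0.4621 -0.2552  0.1868] [ 0.462  -0.2547  0.1882]
[ 0.4457 -0.258   0.1918] [ 0.4458 -0.2587  0.1896]
[ 0.4344 -0.2636  0.1887] [ 0.4343 -0.2627  0.1913]
```

View pics/top15c.png

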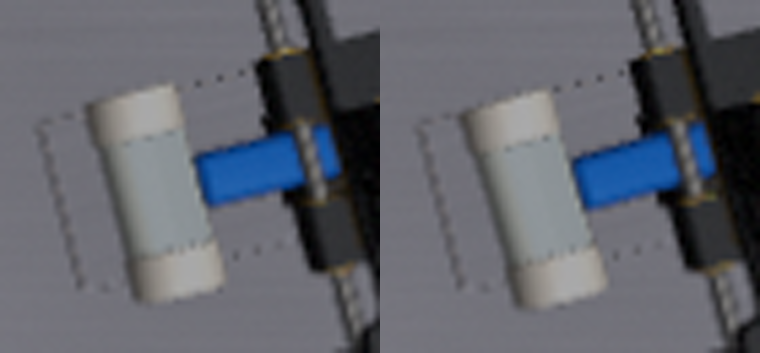

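View pics/side15c.png

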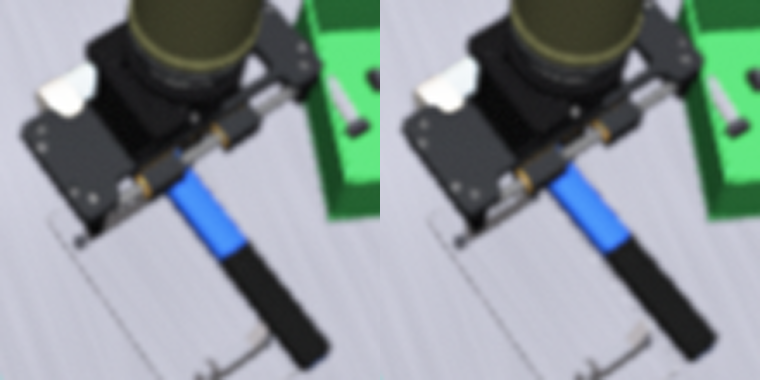

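```bash
python3 - <<'E'
from h import *
from cell import monitor
for n,pos in(("2",(.4817,-.3253,.1519)),("15",(.4817,-.3231,.1522))):
    im=cv2.imread(f"pics/side{n}.png");hsv=cv2.cvtColor(im,cv2.COLOR_BGR2HSV)
    blue=(hsv[...,1]>130)&(abs(hsv[...,0].astype(int)-112)<13);m=np.zeros_like(blue);m[300:345,360:400]=1;blue&=m
    ys,xs=np.nonzero(blue);Z=pos[2]+.019+.010
    B=atz("side",np.c_[xs,ys].astype(float),Z);mu=B.mean(0)
    dark=(hsv[...,2]<60);m[:]=0;m[322:375,370:435]=1;dark=(dark&m).astype(np.uint8)
    k,lab,st,ce=cv2.connectedComponentsWithStats(dark)
    i=1+np.argmax(st[1:,4]);ys,xs=np.nonzero(lab==i);D=atz("side",np.c_[xs,ys].astype(float),Z-.001);md=D.mean(0)
    v=mu-md;print(n,"bl",mu.round(4),"dk",md.round(4),len(xs),"yaw",np.degrees(np.arctan2(-v[0],v[1])).round(2), "dark box",st[i][:4])
    L=np.degrees(np.arctan2(-(D-md)@[1,0,0],1)) 
    u,s,vt=np.linalg.svd((D-md)[:,:2]);w=vt[0]*np.sign(vt[0][1]);print("  dark pca yaw",np.degrees(np.arctan2(-w[0],w[1])).round(2))
    # lateral offset of the handle axis at the tool position
    yaw=np.arctan2(-v[0],v[1]);ex=np.array([np.cos(yaw),np.sin(yaw)]);print("  lateral of axis wrt tool mm",((mu[:2]-np.array(pos[:2]))@ex*1000).round(1))
E
```

```text
2 bl [ 0.4909 -0.3759  0.1809] dk [ 0.5091 -0.4461  0.1799] 368 yaw 14.56 dark box [385 327  29  34]
  dark pca yaw 14.81
  lateral of axis wrt tool mm -3.9
15 bl [ 0.4939 -0.373   0.1812] dk [ 0.5146 -0.443   0.1802] 364 yaw 16.41 dark box [386 325  30  34]
  dark pca yaw 16.82
  lateral of axis wrt tool mm -2.4
```

The mallet turned about 1.9° in the grip during the tapping, so I'll turn the tool back by the same amount before lowering.

Call:
servo_tool --commands '[0,-1,5,0,0,1,0,0,15,0,0,1,0,0,20,0,0,0,0,0,20,0,0,0,0,0,18,0,0,0,0,0,8,0,0,0,0,0,0,0,0,0,0,0,0,0,0,0,0,0,0,0,0,0]'

```text
time_s: 26.85
tool_pos: [0.4812, -0.3244, 0.0675]
tool_rot: [179.9, 0.1, 102.9]
force: [-0.6, -0.0, -3.8]
grip_width: 0.0238
```

```bash
python3 - <<'E'
from plan import *
P=[]
o=monitor.get_obs();print(o['tool_pos'].round(4),o['tool_rot'].round(2),o['time_s'],o['force'].round(1))
for c,(x0,y0,x1,y1) in(("top",(420,155,500,225)),("side",(310,260,430,380))):
    p,d=read_camera(c);cv2.imwrite(f"pics/{c}16.png",p[:,:,::-1])
    b=p[y0:y1,x0:x1,::-1];k=560/(x1-x0);cv2.imwrite(f"pics/{c}16c.png",cv2.resize(b,None,fx=k,fy=k,interpolation=cv2.INTER_CUBIC))
    print(monitor.get_obs()['tool_pos'].round(4))
pos=o['tool_pos']
im=cv2.imread(f"pics/side16.png");hsv=cv2.cvtColor(im,cv2.COLOR_BGR2HSV)
blue=(hsv[...,1]>130)&(abs(hsv[...,0].astype(int)-112)<13);ys,xs=np.nonzero(blue);ok=(ys>290)&(xs>330)&(xs<420);xs=xs[ok];ys=ys[ok]
Z=pos[2]+.029;B=atz("side",np.c_[xs,ys].astype(float),Z);mu=B.mean(0)
dark=(hsv[...,2]<60);m=np.zeros_like(blue);m[335:385,370:435]=1;dark=(dark&m).astype(np.uint8)
k,lab,st,ce=cv2.connectedComponentsWithStats(dark);i=1+np.argmax(st[1:,4]);ys,xs=np.nonzero(lab==i);D=atz("side",np.c_[xs,ys].astype(float),Z);md=D.mean(0);v=mu-md
print(mu,md,len(xs),np.degrees(np.arctan2(-v[0],v[1])),"axis offset to rest axis (.4831,-.3424): ")
yaw=np.radians(14.8);ex=np.array([np.cos(yaw),np.sin(yaw)]);print((mu[:2]-[.48308,-.34242])@ex,(md[:2]-[.48308,-.34242])@ex)
E
```

```text
[ 0.4812 -0.3244  0.0675] [1.7991e+02 6.0000e-02 1.0291e+02] 26.85 [-0.6 -0.  -3.8]
[ 0.4813 -0.3244  0.0675]
[ 0.4812 -0.3243  0.0674]
[ 0.49213126 -0.37434097  0.09648327] [ 0.5097484  -0.44593133  0.09648327] 310 13.824797786873695 axis offset to rest axis (.4831,-.3424): 
0.0005968931667577338 -0.0006579011477622335
```

View pics/side16c.png

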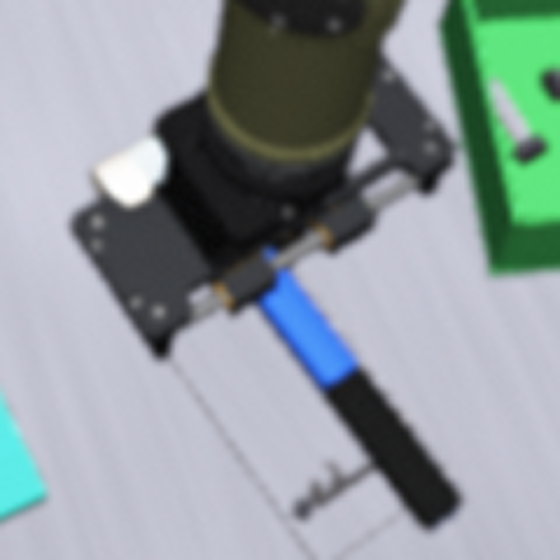

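View pics/top16c.png

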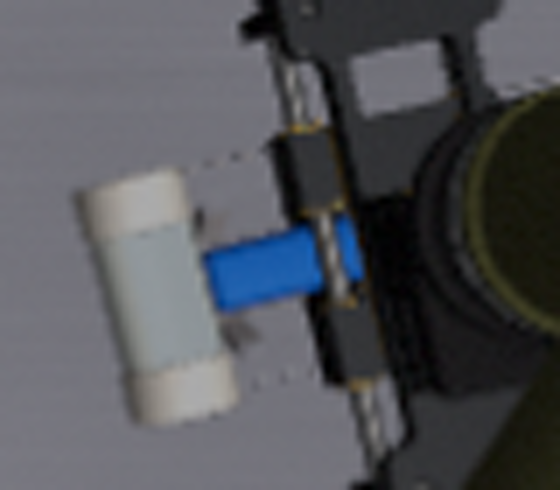

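Both handle points are within 0.7 mm of the rest's axis. Lowering into the notches.

Call:
servo_tool --commands '[0,0,10,0,0,0,0,0,10,0,0,0,0,0,6,0,0,0,0,0,4,0,0,0,0,0,3,0,0,0,0,0,0,0,0,0]'

```text
time_s: 27.55
tool_pos: [0.4804, -0.3239, 0.0333]
tool_rot: [-180.0, -0.0, 102.9]
force: [-0.5, 0.0, -1.8]
grip_width: 0.0232
```

Call:
servo_tool --commands '[0,0,1,0,0,0,0,0,0,0,0,0]'

```text
time_s: 27.75
tool_pos: [0.4807, -0.3243, 0.0329]
tool_rot: [180.0, 0.0, 102.9]
force: [-0.2, 0.7, -1.9]
grip_width: 0.0237
```

Call:
servo_tool --commands '[0,0,1,0,0,0,0,0,0,0,0,0]'

```text
time_s: 27.95
tool_pos: [0.4808, -0.3242, 0.0326]
tool_rot: [180.0, -0.0, 102.9]
force: [-2.4, 2.1, 5.1]
grip_width: 0.0236
```

Call:
servo_tool --commands '[0,0,0,0,0,0,0,0,0,0,0,0,0,0,0,0,0,0,0,0,0,0,0,0,0,0,0,0,0,0,0,0,0,0,0,0]' --jaw 70

```text
time_s: 28.55
tool_pos: [0.4806, -0.324, 0.0315]
tool_rot: [180.0, 0.0, 102.9]
force: [0.6, -0.7, -0.2]
grip_width: 0.0633
```

Call:
servo_tool --commands '[0,0,-5,0,0,0,0,0,-15,0,0,0,0,0,-30,0,0,0,0,0,-40,0,0,0,0,0,-40,0,0,0,0,0,-40,0,0,0,20,0,-20,0,0,0,40,0,0,0,0,0,40,0,0,0,0,0,40,0,0,0,0,0]'

```text
time_s: 29.55
tool_pos: [0.4489, -0.1869, 0.2229]
tool_rot: [179.9, 0.0, 102.8]
force: [1.5, 0.8, -0.3]
grip_width: 0.0699
```

Call:
servo_tool --commands '[40,0,0,0,0,0,40,0,0,0,0,0,40,3,0,0,0,0,40,3,0,0,0,0,40,3,0,0,0,0,40,3,0,0,0,0,40,3,0,0,0,0,40,0,0,0,0,0,20,0,0,0,0,0,0,0,0,0,0,0]'

```text
time_s: 30.55
tool_pos: [0.3873, 0.1498, 0.2227]
tool_rot: [179.9, -0.0, 103.2]
force: [-0.6, -0.0, 0.5]
grip_width: 0.0698
```

```bash
python3 - <<'E'
from plan import *
o=monitor.get_obs();print(o['tool_pos'].round(4),o['tool_rot'].round(2),o['time_s'],o['force'].round(1))
for c,(x0,y0,x1,y1) in(("top",(250,90,400,220)),("side",(310,265,420,385))):
    p,d=read_camera(c);cv2.imwrite(f"pics/{c}17.png",p[:,:,::-1]);np.save(c+"17W.npy",cloud(c,d))
    p=p[...,::-1]
    if c=="top":
        cv2.imwrite("pics/top17c.png",cv2.resize(p[90:220,250:400],None,fx=5,fy=4.6,interpolation=cv2.INTER_CUBIC))
        a=cv2.imread("pics/top0.png")[155:225,415:535];cv2.imwrite("pics/top17m.png",np.vstack([cv2.resize(v,None,fx=4,fy=4,interpolation=cv2.INTER_CUBIC) for v in (a,p[155:225,415:535])]))
    else:
        a=cv2.imread("pics/side0.png")[275:385,315:415];cv2.imwrite("pics/side17m.png",np.hstack([cv2.resize(v,None,fx=4,fy=4,interpolation=cv2.INTER_CUBIC) for v in (a,p[275:385,315:415])]))
E
```

```text
[0.3873 0.1498 0.2227] [ 1.7990e+02 -3.0000e-02  1.0319e+02] 30.55 [-0.6 -0.   0.5]
```

View pics/top17.png

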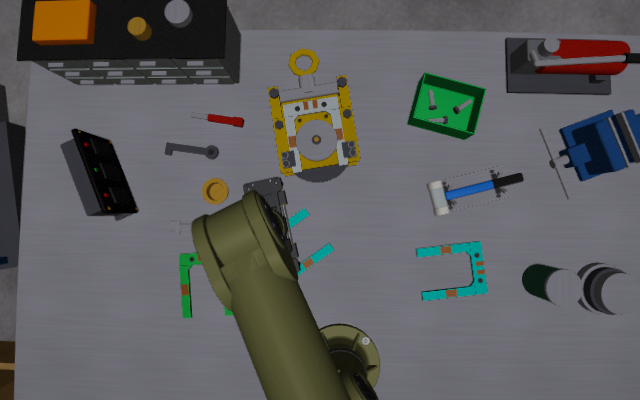

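View pics/side17m.png

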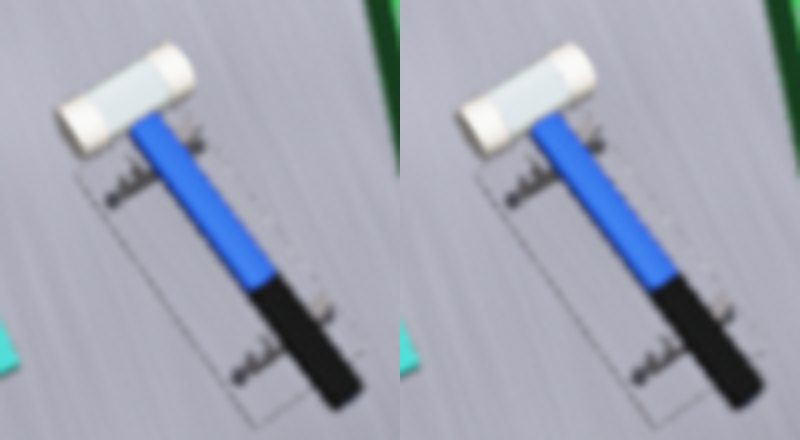

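View pics/top17m.png

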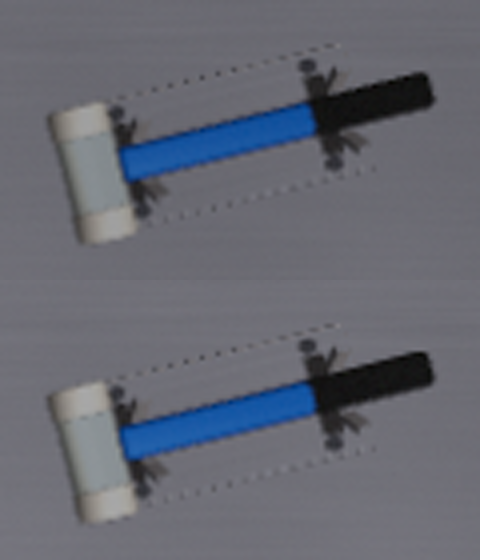

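The before and after pictures of the mallet match, with the handle in both notches. Last check before handing in: the depth of the mallet, the fork, and anything else that might have moved.

```bash
python3 - <<'E'
from ff import *
W=np.load("top17W.npy");W0=cloud("top",np.load("topd.npy"))
for n,(u,v) in dict(head=(442,197),grip=(468,190),black=(508,181)).items():
    print(n,W0[v-1:v+2,u-1:u+2,2].mean().round(4),W[v-1:v+2,u-1:u+2,2].mean().round(4))
y=np.radians(9.7)
for s in(-60,-30,0,30,60):
    zs=[(bx,W[tuple(np.round(proj("top",T((.6038,.068,y),[(bx*.001,s*.001,.106)]))[0]).astype(int)[::-1])][2]) for bx in np.arange(95,120,1)]
    print(s,"last bx with z>0.09:",max(b for b,z in zs if z>.085))
a=cv2.imread("pics/top0.png").astype(int);b=cv2.imread("pics/top17.png").astype(int);df=abs(a-b).max(2)>40
for n,(x0,y0,x1,y1) in dict(tub=(405,70,490,140),red=(185,105,250,130),lever=(160,138,222,165),fork2=(410,235,495,305),mallet=(420,165,530,220)).items(): print(n,df[y0:y1,x0:x1].sum())
E
```

```text
head 0.0654 0.0666
grip 0.0598 0.0608
black 0.0605 0.0599
-60 last bx with z>0.09: 107
-30 last bx with z>0.09: 107
0 last bx with z>0.09: 106
30 last bx with z>0.09: 109
60 last bx with z>0.09: 108
tub 0
red 0
lever 0
fork2 0
mallet 4
```

View pics/top17c.png

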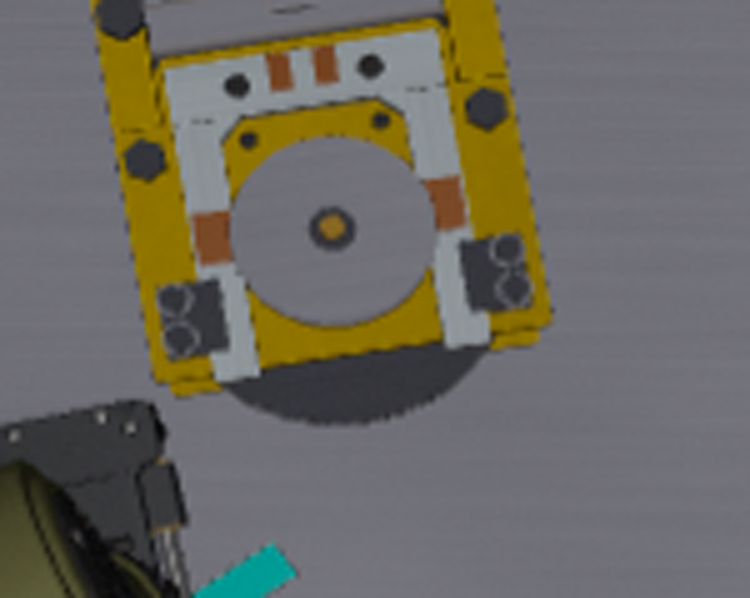

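The fork's far edge is at about x = 107–108 mm in the block frame, 27–28 mm past the plate edge at 80 mm. The mallet is seated and nothing else I could see has moved, so I'm handing in.

```bash
python3 -c "
from cell import env, monitor
print(env.sign_off()); print(monitor.get_obs()['time_s'])"
```

```text
the job is handed in; nothing more can be done
None
the job is handed in; nothing more can be done
```

I walked the steel fork out until its far edge stood about 27–28 mm past the plate edge, then laid the mallet back in its rest. The job was handed in at about 31 s, and no verdict was reported.

- **Tapping:** I gave it nine strokes of 4–7 mm, in turn on the right and left tails, at about 18–27 N. These were slow pushing strokes rather than sharp knocks. It never wedged, and by my tracking neither tail got more than about 5 mm ahead.
- **Fork, last checks:** The picture fit gave 27.8 mm out and about 0.3° askew. The depth profile across the edge gave 26–29 mm, and my tracking of the mallet strokes gave about 28.6 mm.
- **Mallet:** I held it about 7 mm nearer the head than the marked grip point. It turned about 1.9° in the grip during the tapping, so I turned the tool back by that much before lowering it. The before and after pictures match, and its measured heights agree to about 1 mm.
- **Other things:** The picture comparison shows the tub, pin gauge, latch lever and the turquoise fork by the mallet unmoved. The arm hid the spanner and parts of the other two look-alike forks in the last picture. The brass cup was in view but not compared by numbers.

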